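Clear the dryer, set washed glue cups to dry, trim the vent

TASK

Take the reddish stone offcut off the drying unit and lay it on the bench. Put every washed cup that lies on the bench upside down over a drying peg of the grey unit, one cup to a peg, mouth rim flat on the plinth, and tap the stiff blue vent slide along until its white index line stands in the green band, without ever letting the line go beyond the green into the red. When all of that is done, throw the fan lever fully over, away from you. Leave the other things on the bench where they are.

Things in the scene. Friction and masses are not known exactly. Their poses are not given: they have to be found in the camera images.
- cup_a: hollow square plastic cup, 56 x 56 mm outside, 95 mm long, walls and floor 3.5 mm, one end open, about 0.11 kg. Starts lying on one flat side (does not roll), mouth pointing roughly away from the robot or to its left. Origin: centre of the closed end's outer face; +z runs along the cup to its mouth; x and y are normal to its flat sides. May be absent. Orange.
- cup_b: hollow square plastic cup, 56 x 56 mm outside, 95 mm long, walls and floor 3.5 mm, one end open, about 0.11 kg. Starts lying on one flat side (does not roll), mouth pointing roughly away from the robot or to its left. Origin: centre of the closed end's outer face; +z runs along the cup to its mouth; x and y are normal to its flat sides. May be absent. White.
- cup_c: hollow square plastic cup, 56 x 56 mm outside, 95 mm long, walls and floor 3.5 mm, one end open, about 0.11 kg. Starts lying on one flat side (does not roll), mouth pointing roughly away from the robot or to its left. Origin: centre of the closed end's outer face; +z runs along the cup to its mouth; x and y are normal to its flat sides. May be absent. Yellow.
- dryer: fixed grey drying unit: plinth 236 x 450 x 30 mm, long along its y. Origin: centre of its underside, on the bench; x points away from the robot, y to the left, z up. Pegs stand in a row along y at x = -65 mm; the vent slide runs along y behind them at x = +45 mm; an aluminium scale rail (12 mm wide, 16 mm high) lies along y at x = +106 mm; the fan lever stands on a 70 x 50 x 25 mm block at x = +10, y = +195 mm.
- peg0 (a point): point on the top of the plinth (30 mm above the bench) on the axis of an upright steel drying peg, 24 mm across and 70 mm tall, tapered to 10 mm across over its top 10 mm. Pegs are 130 mm apart in a row; axes as the dryer's. Right-hand peg (y = -130 mm).
- peg1 (a point): point on the top of the plinth (30 mm above the bench) on the axis of an upright steel drying peg, 24 mm across and 70 mm tall, tapered to 10 mm across over its top 10 mm. Pegs are 130 mm apart in a row; axes as the dryer's. Middle peg.
- peg2 (a point): point on the top of the plinth (30 mm above the bench) on the axis of an upright steel drying peg, 24 mm across and 70 mm tall, tapered to 10 mm across over its top 10 mm. Pegs are 130 mm apart in a row; axes as the dryer's. Left-hand peg (y = +130 mm).
- wedge: reddish stone offcut, block 90 x 30 x 30 mm, 0.2 kg, long along its x. Origin: centre of its underside. Starts lying on the plinth (30 mm above the bench), in the way of the vent slide, long side roughly along the dryer's x.
- vent (a joint): travel of the blue vent slide in m along the dryer's +y (to the left); 0 at its right-hand end, 0.155 at its end stop. Stiff: it takes 8 to 12 N to move and stays where it is left. The slide is a block 100 x 100 mm, 34 mm high, too wide to grip; its top is 65 mm above the bench, and it starts right of the band, so push on its right-hand (-y) face.
- vent_index (a point): white index line, 4 mm wide, running along x on top of the slide, judged by its centre line, in the middle of its length (50 mm ahead of its right-hand face); this point is 65 mm above the bench and 60 mm beyond the slide's middle in the dryer's x, where the line reaches over the scale rail.
- band (a point): centre of the green band on the scale rail; the band is 12 mm long along the dryer's y (6 mm to either side of this point), 49 mm above the bench; a red strip, which the line must not enter, follows it on the +y side. Axes as the dryer's. The band's place on the rail varies.
- fan (a joint): fan lever: 0 = off, leaning 0.5 rad towards the robot (dryer's -x); 1.0 = fully over, leaning 0.5 rad away from the robot. Light; stays where it is left. Arm 65 mm long from a pivot 52 mm above the bench at dryer x = +10, y = +195 mm.
- fan_tip (a point): centre of the red ball, 26 mm across, at the end of the fan lever; at off it is 109 mm above the bench.
- pad_a: round black polishing pad with white dots, 100 mm across, 13 mm thick; loose, to be left alone. Origin: centre of its underside.
- pad_b: round black polishing pad with white dots, 100 mm across, 13 mm thick; loose, to be left alone. Origin: centre of its underside.
- tile_a: marble tile 120 x 100 x 20 mm; loose, to be left alone. Origin: centre of its underside.
- tile_b: grey stone tile 90 x 140 x 25 mm; loose, to be left alone. Origin: centre of its underside.
- hammer: hammer; loose, to be left alone. Origin: centre of its underside.
- chisel: steel chisel, 180 mm long; loose, to be left alone. Origin: centre of its underside.
- polish: blue bottle, 60 mm across, 150 mm tall; loose, to be left alone. Origin: centre of its underside.
Not all that is in view belongs to the job. What is meant by the cup_a is not purple, and is the smaller of those in its own colour. There is more than one size of the cup_c; the job needs the middle-sized.

How it is judged (in metres and radians):
On the way, in this order (a step that is already met when the one before it is completed fails the run):
1. the offcut is off the unit, every cup present stands upside down on a peg and the vent index is in the green band ((horizontal distance between cup_a and peg0 below 0.022 m or horizontal distance between cup_a and peg1 below 0.022 m or horizontal distance between cup_a and peg2 below 0.022 m) and height (world z) of cup_a between 0.117 and 0.131 m and angle between each of cup_a, cup_b, cup_c's own z axis and vertical above 3 rad and linear speed of each of cup_a, cup_b, cup_c, wedge below 0.02 m/s and (horizontal distance between cup_b and peg0 below 0.022 m or horizontal distance between cup_b and peg1 below 0.022 m or horizontal distance between cup_b and peg2 below 0.022 m) and height (world z) of cup_b between 0.117 and 0.131 m and (horizontal distance between cup_c and peg0 below 0.022 m or horizontal distance between cup_c and peg1 below 0.022 m or horizontal distance between cup_c and peg2 below 0.022 m) and height (world z) of cup_c between 0.117 and 0.131 m and y of vent_index in the frame of band between -0.006 and 0.006 m and height (world z) of wedge below 0.02 m), for 0.3 s.
2. then the fan lever is thrown over (value of joint fan above 0.85 rad), for 0.2 s.
At the end, for the whole second after the job is handed in: the offcut rests on the bench (underside below 20 mm); every cup present rests upside down over a peg, rim on the plinth (upright within 0.14 rad, within 22 mm of the peg axis); the vent index is within 6 mm of the centre of the green band; the fan lever is at 0.85 rad or more (all of step 1 and value of joint fan above 0.85 rad); the robot touches nothing.
It fails at once if the vent index goes past the green band (more than 6 mm beyond its centre) (y of vent_index in the frame of band above 0.006 m).
It fails at once if a bystander (pad, tile, hammer, chisel or bottle) is shifted by more than 4 cm (distance of any of pad_a, pad_b, tile_a, tile_b, hammer, chisel, polish from where it was at the start of the episode above 0.04 m).
Of cup_a, cup_b, cup_c only 2 to 3 are there at a start; the rules pass over those that are not, and their reading is None.
At some moment in a run one of cup_a, cup_b, cup_c may be knocked a few centimetres aside while the robot is not near it.
It also fails if it takes over 210 s, if anything falls off the work surface, if the arm or the gripper's body presses on something with over 40 N, if the wrist force passes 120 N, or if a joint passes its speed limit or range.

ROBOT

A 7-joint arm with a two-finger parallel gripper is mounted at the origin on the work surface. World frame = base frame: x ahead of the robot, y to its left, z up, the work surface at z = 0. Lengths are in m, angles in degrees, forces in N, time in s.
With the tool pointing down it reaches from about 0.425 to 0.875 m from the base axis. Payload 4.7 kg.
Tool frame: the origin (TCP) lies at the very end of the fingers, on their centre line; the grasp point (between the pads) lies 19 mm behind it; z points along the fingers, y is the line along which they close (so a half turn about z gives the same grasp; the last joint's range is limited). The gripper opens to 87 mm and grips with 3 to 60 N. Pads are 19 mm wide; open, the fingers measure 117 mm over their backs; the gripper's body (75 mm by 190 mm) begins 51 mm behind the grasp point.
Start: joints at [75.235, 18.392, -4.016, 83.108, 1.295, 78.541, -3.26], TCP at [0.174, -0.626, 0.202] pointing down, gripper open.
Joint ranges: [-163.93, 163.93], [-17.29, 119.83], [-79.2, 71.16], [3.27, 140.29], [-89.18, 269.18], [5.43, 117.66], [-154.24, 154.24]. Speed limits (degrees/s): [147.25, 147.25, 180, 180, 180, 180, 180].

INTERFACE

Orientations are given as [roll, pitch, yaw] about the fixed x, y, z axes, in that order (R = Rz(yaw) Ry(pitch) Rx(roll)).
In Python, from cell import telemetry, cams, env gives the robot as it stands.
- The arm moves only by the tool arm_command, never from a script. Its argument "series" is text: rows parted by semicolons, each of 5 numbers parted by spaces: the shift along the tool's x, y, z in mm, then the turn about the tool's z in rad, then the closure in counts, from 0 (fully open) to 255 (shut). A call has 1 to 20 rows; each row shifts and turns the commanded pose from where the row before left it, along the tool's axes as they then stand; what a row does not reach is not made up. A row lasts 1/12 s, in which the tool goes at most 41.7 mm and 7.16 degrees, less where a joint would pass 70% of its speed; a pose out of reach is approached as far as the arm can. A call is refused whole if a number of a shift passes 41.7 or a number of a turn 0.125, either way. A call with a gripper value outside its range is refused whole. The fingers move at their own pace and stop on an object; "squeeze" is the grip in N (left out, the last holds). Time passes only in rows, so rows that do not move let the fingers close. It gives the time, the measured TCP pose, the force, the opening and the grip force at its end, in the units of the state.
- telemetry.get_obs(): the state, without advancing time (a new reading comes with each control period).
- cams.read_camera(name): name is "scene" or "top"; returns the picture (384x512x3 uint8, blue, green, red); there is no depth.
- cams.calibration(name): a dict with "K" (3x3 intrinsics, pixels), "origin" and "rotation" of the camera in the world. Camera axes: x right, y down, z forward; pixel columns grow to the right and rows downward; lengths in m; the calibration is good to about 2 mm. A picture is of the moment at which its call begins. calibration takes no time and is no camera call.
- env.sign_off(): hands the job in; it is judged then, once.
The state is a dict: "time_s": time; "qpos": joint angles; "joint_velocities": joint speeds; "effort": joint torques, N m; "tool_pos": TCP position; "tool_rot": TCP orientation; "force": force on the tool from outside, world axes, zero at the start; "wrist_torque": the same for the moment, N m; "grip_width": finger opening in m; "grasp_force": force on a finger pad.
Only numpy, scipy, OpenCV 4.12 (cv2) and the standard library are available. Lean on these libraries where they do the work, as an engineer would, in place of code of your own. Each camera call takes 0.05 s, during which the arm holds its last target. There are 200 camera calls.

## Working session

There is one attempt and no reset: what is moved stays moved. The work goes in short steps, Python scripts to look and compute and a tool call to move; the robot and the scene stay as the last step left them, time stands still between calls to the robot, and variables do not carry over. Pictures are saved under pics/ and viewed, at most 14 in all, crops included, and the job is handed in when it is done.

Besides the shell and the picture viewer there is one more tool, called after "Emit:" as name(argument=value, ...) on one line, values as JSON. arm_command: Moves the arm, as the interface text tells. Its arguments: {"type":"object","properties":{"series":{"type":"string"},"squeeze":{"type":"number"}},"required":["series"]}

```bash
mkdir -p pics; ls; python3 - <<'E'
from cell import telemetry,cams,env
import cv2
for n in("scene","top"):
    im=cams.read_camera(n); cv2.imwrite(f"pics/{n}0.png",im)
    c=cams.calibration(n); print(n,c)
print(telemetry.get_obs())
E
```

```text
pics
scene {'K': array([[371.12401679,   0.        , 258.84143967],
       [  0.        , 371.12401679, 192.64720511],
       [  0.        ,   0.        ,   1.        ]]), 'origin': array([1.27962781, 0.45892825, 1.00697455]), 'rotation': array([-137.29634871,    1.04440491,  119.48608742])}
top {'K': array([[420.55636671,   0.        , 255.10726745],
       [  0.        , 420.55636671, 191.82086654],
       [  0.        ,   0.        ,   1.        ]]), 'origin': array([0.36858587, 0.00303401, 1.62407438]), 'rotation': array([-172.79481036,    1.12423852,  -90.68828673])}
{'time_s': 0.1, 'qpos': array([75.23601365, 18.43300988, -4.01400494, 83.16531774,  1.2955376 ,
       78.54132661, -3.2605853 ]), 'joint_velocities': array([ 0.00759171, -0.09899207,  0.07557686, -0.16812356,  0.1365974 ,
        0.09568103, -0.00380163]), 'effort': array([ 7.46634464e-05, -4.92571235e+01, -4.05735746e-01, -3.13398421e+01,
       -6.40459196e-02,  3.94616753e-02,  5.79726816e-05]), 'tool_pos': array([ 0.17428492, -0.62567034,  0.20141387]), 'tool_rot': array([-1.79905597e+02,  6.38736570e-03,  1.55716019e+01]), 'force': array([ 0.3182641 , -0.09605094,  0.87622478]), 'wrist_torque': array([0.03223322, 0.0201211 , 0.02828783]), 'grasp_force': 0.0, 'grip_width': 0.08690982160661749}
```

View pics/scene0.png

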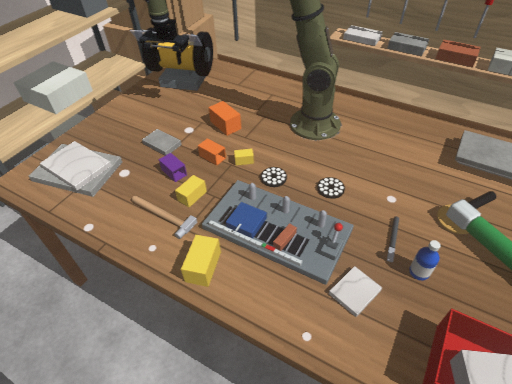

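View pics/top0.png

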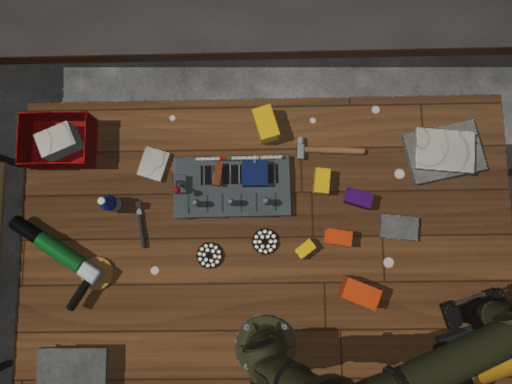

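The scene view shows the dryer centred at about (280,227). The top view shows it at about (232,187), with the red offcut at (219,173), the blue slide at (255,174) and the lever ball at (177,189).

Candidates in the top view:
- **Orange:** large (361,292) and small (339,237). cup_a is the smaller, at (339,237). The purple one at (359,198) is excluded.
- **Yellow:** large (266,124), middle (322,180) and small (306,249). cup_c is the middle one, at (322,180).
- **White:** no white cup is visible.

Next I'll measure sizes and confirm with a crop.

```bash
cat > h.py <<'E'
import numpy as np,cv2
from scipy.spatial.transform import Rotation as R
from cell import telemetry,cams,env
C={n:cams.calibration(n) for n in("scene","top")}
def rot(n): return R.from_euler('xyz',C[n]["rotation"],degrees=True).as_matrix()
def ray(n,p):
    d=rot(n)@np.linalg.solve(C[n]["K"],[p[0],p[1],1.]); return C[n]["origin"],d
def onplane(n,p,z):
    o,d=ray(n,p); return o+d*(z-o[2])/d[2]
def two(ps,pt):
    (o1,d1),(o2,d2)=ray("scene",ps),ray("top",pt)
    A=np.stack([d1,-d2],1); t=np.linalg.lstsq(A,o2-o1,rcond=None)[0]
    a,b=o1+t[0]*d1,o2+t[1]*d2; return (a+b)/2,np.linalg.norm(a-b)
def proj(n,X):
    c=rot(n).T@(np.array(X)-C[n]["origin"]); u=C[n]["K"]@c; return u[:2]/u[2]
H={"orange":((5,170,90),(14,255,255)),"yellow":((22,150,90),(32,255,255)),"purple":((125,100,40),(155,255,255)),
   "blue":((105,150,50),(125,255,255)),"red":((0,130,60),(5,255,255)),"green":((40,120,60),(75,255,255))}
def blobs(im,c,amin=25):
    m=cv2.inRange(cv2.cvtColor(im,cv2.COLOR_BGR2HSV),*map(np.array,H[c]))
    cs,_=cv2.findContours(m,cv2.RETR_EXTERNAL,cv2.CHAIN_APPROX_NONE)
    return [c for c in cs if cv2.contourArea(c)>=amin]
E
python3 - <<'E'
from h import *
np.set_printoptions(precision=3,suppress=True)
for n in("top","scene"):
    im=cv2.imread(f"pics/{n}0.png")
    for c in H:
        for b in blobs(im,c,20):
            (x,y),(w,h),a=cv2.minAreaRect(b)
            z={"orange":.056,"yellow":.056,"blue":.065,"red":.06,"green":.049,"purple":.05}[c]
            q=np.array([onplane(n,p,z)[:2] for p in cv2.boxPoints(((x,y),(w,h),a))])
            print(n,c,(round(x),round(y)),cv2.contourArea(b),"ctr",q.mean(0),"sides",np.linalg.norm(q[1]-q[0]).round(3),np.linalg.norm(q[2]-q[1]).round(3))
im=cv2.imread("pics/top0.png"); cv2.imwrite("pics/c_top.png",cv2.resize(im[105:305,160:400],None,fx=3.3,fy=3,interpolation=cv2.INTER_CUBIC)[:600,:800])
im=cv2.imread("pics/scene0.png"); cv2.imwrite("pics/c_sc.png",cv2.resize(im[100:285,145:360],None,fx=3.2,fy=3.2,interpolation=cv2.INTER_CUBIC))
E
```

```text
top orange (360, 293) 836.5 ctr [ 0.192 -0.344] sides 0.079 0.149
top orange (338, 237) 387.0 ctr [ 0.395 -0.273] sides 0.056 0.103
top yellow (305, 248) 219.0 ctr [ 0.354 -0.15 ] sides 0.074 0.044
top yellow (322, 180) 387.5 ctr [ 0.607 -0.219] sides 0.099 0.063
top yellow (266, 123) 681.5 ctr [ 0.832 -0.012] sides 0.08 0.143
top purple (358, 198) 400.0 ctr [ 0.54  -0.355] sides 0.061 0.103
top red (176, 190) 24.5 ctr [0.58  0.329] sides 0.023 0.019
top red (52, 138) 3567.5 ctr [0.79  0.813] sides 0.286 0.209
top green (57, 251) 693.5 ctr [0.356 0.775] sides 0.054 0.202
scene orange (212, 151) 433.0 ctr [ 0.42 -0.26] sides 0.105 0.143
scene orange (225, 117) 688.0 ctr [ 0.208 -0.339] sides 0.156 0.229
scene yellow (200, 260) 1371.0 ctr [ 0.842 -0.01 ] sides 0.175 0.107
scene yellow (191, 190) 574.0 ctr [ 0.627 -0.206] sides 0.129 0.105
scene yellow (243, 156) 242.5 ctr [ 0.387 -0.134] sides 0.072 0.085
scene purple (173, 166) 404.5 ctr [ 0.556 -0.346] sides 0.084 0.156
scene blue (432, 259) 136.0 ctr [0.52  0.595] sides 0.054 0.037
scene red (470, 354) 3106.5 ctr [0.742 0.733] sides 0.218 0.186
scene red (270, 247) 24.0 ctr [0.709 0.154] sides 0.014 0.027
scene red (338, 227) 37.5 ctr [0.535 0.309] sides 0.025 0.024
scene red (489, 2) 25.0 ctr [-1.627  0.492] sides 0.05 0.071
scene green (495, 237) 489.0 ctr [0.327 0.746] sides 0.063 0.154
```

View pics/c_top.png

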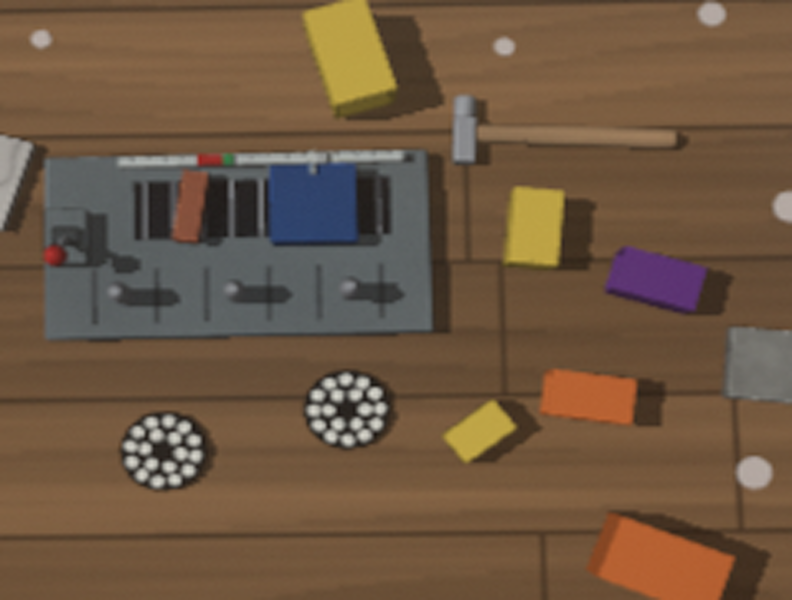

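View pics/c_sc.png

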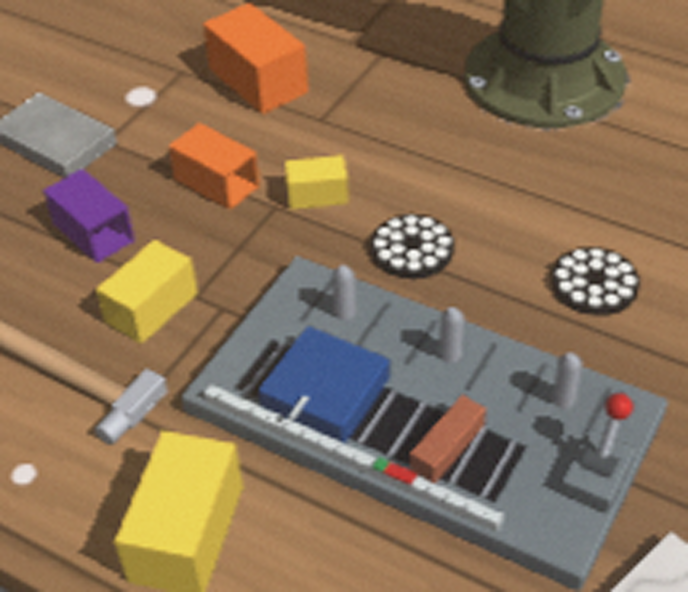

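```bash
python3 - <<'E'
from h import *
np.set_printoptions(precision=4,suppress=True)
ct=lambda x,y:(160+x/3.3-.35,105+y/3-.33); cs=lambda x,y:(145+x/3.2-.35,100+y/3.2-.35)
T=[(115,290),(231,287),(348,286)];S=[(345,267),(453,310),(570,355)]
for t,s in zip(T,S): print("peg",onplane("top",ct(*t),.098),two(cs(*s),ct(*t)))
for p in [(47,157),(427,151),(433,331),(47,338)]: print("corner",onplane("top",ct(*p),.03))
for p in [(297,257),(187,408),(583,583),(665,403)]: print("sc corner",onplane("scene",cs(*p),.03))
print("red ball",two((338,227),(176,190)))
for nm,p,q,z in [("green",(228,159),(380,464),.049),("red",(210,160),(401,473),.049),("index",(313,162),(297,408),.065)]:
    print(nm,onplane("top",ct(*p),z),onplane("scene",cs(*q),z))
for p in [(269,166),(355,163),(358,242),(273,244)]: print("slide",onplane("top",ct(*p),.065))
for p in [(181,170),(209,172),(202,241),(173,239)]: print("wedge",onplane("top",ct(*p),.06))
for nm,pp in [("cupA",[(545,370),(637,377),(634,424),(541,412)]),("cupC",[(513,187),(564,190),(558,267),(506,263)])]:
    for p in pp: print(nm,onplane("top",ct(*p),.056))
im=cv2.imread("pics/scene0.png"); a=cv2.resize(im[165:210,170:212],None,fx=9,fy=9,interpolation=cv2.INTER_CUBIC);b=cv2.resize(im[130:175,190:232],None,fx=9,fy=9,interpolation=cv2.INTER_CUBIC)
cv2.imwrite("pics/cups.png",np.hstack([a,b]))
E
```

```text
peg [0.53   0.2528 0.098 ] (array([0.5765, 0.1437, 0.2377]), np.float64(0.21095007221809017))
peg [0.5319 0.1241 0.098 ] (array([0.5321, 0.1223, 0.1021]), np.float64(0.0031616756874482737))
peg [ 0.5313 -0.0054  0.098 ] (array([0.5077, 0.1144, 0.0422]), np.float64(0.24728572938851273))
corner [0.7111 0.3451 0.03  ]
corner [ 0.7118 -0.1008  0.03  ]
corner [ 0.48   -0.1025  0.03  ]
corner [0.4771 0.3423 0.03  ]
sc corner [ 0.4856 -0.1015  0.03  ]
sc corner [ 0.7269 -0.0862  0.03  ]
sc corner [0.7172 0.3487 0.03  ]
sc corner [0.4846 0.3431 0.03  ]
red ball (array([0.5723, 0.3176, 0.1069]), np.float64(0.0037927725464874233))
green [0.701  0.1307 0.049 ] [0.7033 0.1293 0.049 ]
red [0.7001 0.1516 0.049 ] [0.7027 0.1521 0.049 ]
index [0.6922 0.032  0.065 ] [0.6939 0.0298 0.065 ]
slide [0.6879 0.0825 0.065 ]
slide [ 0.6902 -0.016   0.065 ]
slide [ 0.5898 -0.0178  0.065 ]
slide [0.5887 0.0787 0.065 ]
wedge [0.6854 0.1839 0.06  ]
wedge [0.6823 0.1517 0.06  ]
wedge [0.5944 0.1599 0.06  ]
wedge [0.5975 0.1931 0.06  ]
cupA [ 0.4283 -0.2253  0.056 ]
cupA [ 0.4184 -0.3278  0.056 ]
cupA [ 0.361  -0.3221  0.056 ]
cupA [ 0.3768 -0.2192  0.056 ]
cupC [ 0.6584 -0.1963  0.056 ]
cupC [ 0.6537 -0.2543  0.056 ]
cupC [ 0.5562 -0.2442  0.056 ]
cupC [ 0.5621 -0.1855  0.056 ]
```

View pics/cups.png

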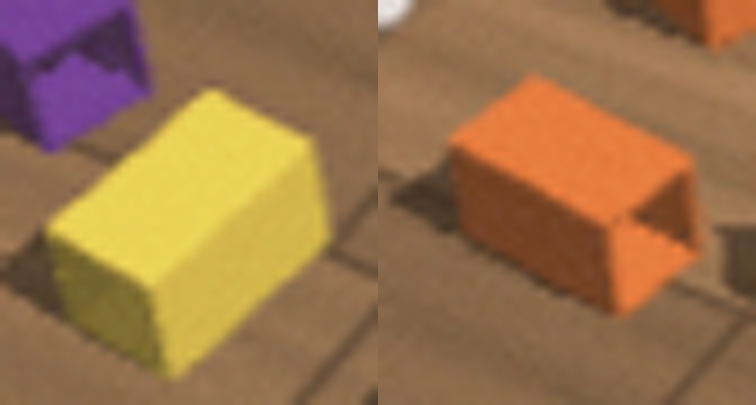

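```bash
python3 - <<'E'
from h import *
im=cv2.imread("pics/scene0.png")
a=im[186:210,172:196]; a=np.clip((a.astype(float)/160)**.7*255,0,255).astype(np.uint8)
b=im[232:287,178:222];b=np.clip((b.astype(float)/160)**.7*255,0,255).astype(np.uint8)
f=lambda a,s:cv2.resize(a,s,interpolation=cv2.INTER_NEAREST)
cv2.imwrite("pics/cups2.png",np.hstack([f(a,(400,400)),f(b,(320,400))]))
E
```

```text
(no output)
```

View pics/cups2.png

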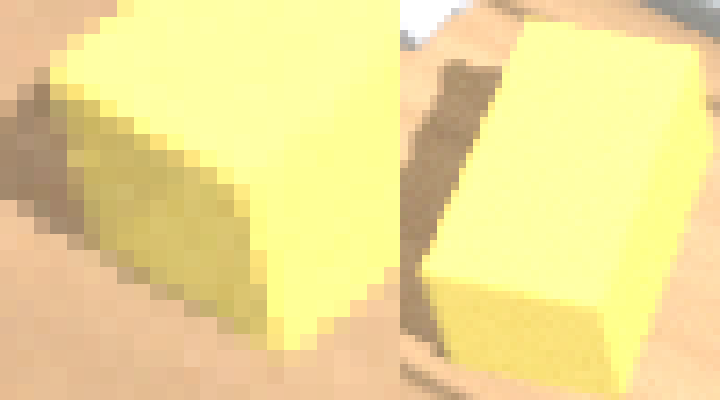

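The yellow end facing +x is a dark cavity with a lit rim, so cup_c's mouth points away from the robot. The orange mouth, at (225,160) in the scene view, points left. Sizes come out at about 56x95 mm for both, and there is no cup_b. Pegs measure about (0.532, -0.0075/0.1225/0.2525), index y is 0.031 and band y is 0.130.

First the offcut at (0.640,0.172), yaw -5°.

Emit:
arm_command(series="0 0 -25 0.09 0;0 0 -25 0.09 0;0 0 0 0.092 0;23 -35 0 0 0;23 -35 0 0 0;23 -35 0 0 0;23 -35 0 0 0;23 -35 0 0 0;23 -35 0 0 0;23 -35 0 0 0;23 -35 0 0 0;23 -35 0 0 0;23 -35 0 0 0;0 0 0 0 0;0 0 0 0 0", squeeze=20)

```text
time_s: 1.35
tool_pos: [0.4047, -0.2754, 0.2523]
tool_rot: [180.0, 0.0, 0.3]
force: [-0.9, -1.8, -0.5]
grip_width: 0.087
grasp_force: 0.0
```

Emit:
arm_command(series="19.6 -36 0 0 0;19.6 -36 0 0 0;19.6 -36 0 0 0;19.6 -36 0 0 0;19.6 -36 0 0 0;19.6 -36 0 0 0;19.6 -36 0 0 0;19.6 -36 0 0 0;19.6 -36 0 0 0;19.6 -36 0 0 0;19.6 -36 0 0 0;19.6 -36 0 0 0;0 -15 0 0.045 0;0 0 0 0.045 0;0 0 35 0 0;0 0 35 0 0;0 0 35 0 0;0 0 0 0 0;0 0 0 0 0")

```text
time_s: 2.93
tool_pos: [0.6379, 0.1662, 0.1451]
tool_rot: [179.9, 0.3, -5.3]
force: [0.5, 0.8, 1.5]
grip_width: 0.087
grasp_force: 0.0
```

```bash
python3 - <<'E'
from h import *
o=telemetry.get_obs();print(o["tool_pos"],o["tool_rot"],o["qpos"].round())
print([onplane("top",p,0)[:2].round(3) for p in[(210,99),(300,99)]])
im=cams.read_camera("scene"); cv2.imwrite("pics/s1.png",cv2.resize(im[90:290,180:380],None,fx=3,fy=3))
E
```

```text
[0.63786001 0.1661789  0.14508588] [179.85396668   0.2615224   -5.30612305] [  13.   27.  -40.   85.   17.   76. -124.]
[array([0.952, 0.209]), array([ 0.946, -0.151])]
```

View pics/s1.png

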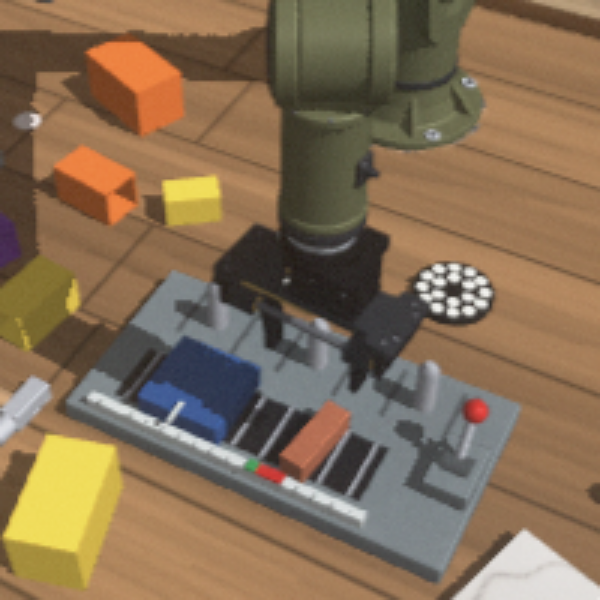

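The gripper is above the offcut, which is at crop (315,440), with the fingers on either side of it. Descending to grasp.

Emit:
arm_command(series="2 -6 30 0 0;0 0 30 0 0;0 0 25 0 0;0 0 15 0 0;0 0 9 0 0;0 0 0 0 0;0 0 0 0 255;0 0 0 0 255;0 0 0 0 255;0 0 0 0 255;0 0 0 0 255;0 0 0 0 255;0 0 0 0 255;0 0 -10 0 255;0 0 -20 0 255;0 0 -30 0 255;0 0 -30 0 255;0 0 0 0 255")

```text
time_s: 4.48
tool_pos: [0.6449, 0.1767, 0.1362]
tool_rot: [-179.8, -0.6, -5.2]
force: [1.3, 1.1, 1.1]
grip_width: 0.0149
grasp_force: 0.0
```

Emit:
arm_command(series="0 0 0 0 255;0 0 0 0 255;0 0 0 0 255;0 0 0 0 255")

```text
time_s: 4.82
tool_pos: [0.6404, 0.1743, 0.1269]
tool_rot: [179.9, 0.1, -5.2]
force: [-0.1, 0.8, 0.5]
grip_width: 0.0005
grasp_force: 0.0
```

```bash
python3 - <<'E'
from h import *
im=cams.read_camera("scene"); cv2.imwrite("pics/s2.png",cv2.resize(im[130:290,200:380],None,fx=3.3,fy=3.3))
E
```

```text
(no output)
```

View pics/s2.png

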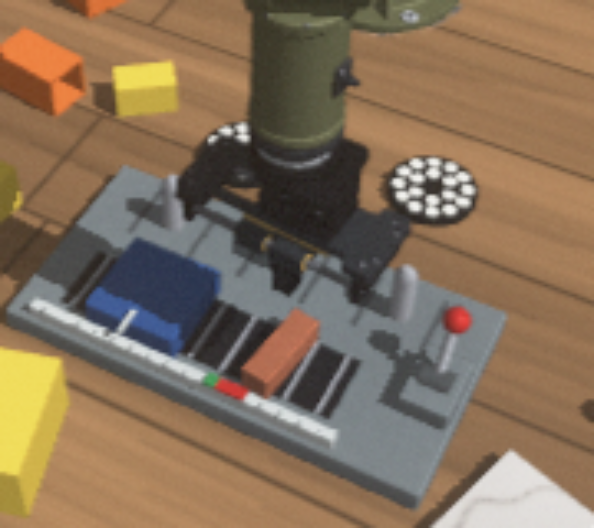

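The fingers close at about 6 mm per row, so I lifted too early. The offcut hasn't moved, so I'll retry with a longer closing time.

Emit:
arm_command(series="0 0 0 0 80;0 0 0 0 80;0 0 0 0 80;0 0 0 0 80;0 0 0 0 80;0 0 0 0 80;0 0 0 0 80;0 0 0 0 80;0 0 0 0 80;0 0 0 0 80;0 0 20 0 80;0 0 25 0 80;0 0 25 0 80;0 0 15 0 80;0 0 7 0 80;0 0 0 0 80;0 0 0 0 80")

```text
time_s: 6.28
tool_pos: [0.6417, 0.1751, 0.037]
tool_rot: [-180.0, -0.0, -5.2]
force: [0.2, 0.1, -0.9]
grip_width: 0.0594
grasp_force: 0.0
```

Emit:
arm_command(series="0 0 0 0 255;0 0 0 0 255;0 0 0 0 255;0 0 0 0 255;0 0 0 0 255;0 0 0 0 255;0 0 0 0 255;0 0 0 0 255;0 0 0 0 255;0 0 0 0 255")

```text
time_s: 7.12
tool_pos: [0.6414, 0.1743, 0.0367]
tool_rot: [180.0, -0.0, -5.2]
force: [-1.0, -2.3, 4.0]
grip_width: 0.0297
grasp_force: 19.8
```

Emit:
arm_command(series="0 0 -20 0 255;0 0 -30 0 255;23 -2 0 0 255;23 -2 0 0 255;23 -2 0 0 255;23 -2 0 0 255;23 -2 0 0 255;23 -2 0 0 255;0 0 0 0 255;0 0 25 0 255;0 0 25 0 255;0 0 20 0 255;0 0 8 0 255;0 0 0 0 255;0 0 0 0 255;0 0 0 0 255")

```text
time_s: 8.45
tool_pos: [0.7797, 0.1746, 0.0086]
tool_rot: [-180.0, -0.0, -5.2]
force: [0.8, -0.3, -1.7]
grip_width: 0.0294
grasp_force: 19.8
```

```bash
python3 - <<'E'
from h import *
o=telemetry.get_obs();print(o["tool_pos"],o["qpos"].round(),o["grip_width"],o["force"])
E
```

```text
[0.77968471 0.17456748 0.00862415] [   5.   48.  -34.   67.   26.   72. -123.] 0.029424399493028695 [ 0.76512166 -0.33398653 -1.65150875]
```

Emit:
arm_command(series="0 0 1.5 0 255;0 0 0 0 90;0 0 0 0 90;0 0 0 0 90;0 0 0 0 90;0 0 0 0 90;0 0 -10 0 90;0 0 -30 0 90;0 0 -30 0 90;0 0 -40 0 90;0 0 -30 -0.045 255;0 0 0 -0.046 255;-12 23 0 0 255;-12 23 0 0 255;-12 23 0 0 255;-12 23 0 0 255;-12 23 0 0 255;-12 23 0 0 255;-12 23 0 0 255;-12 23 0 0 255")

```text
time_s: 10.12
tool_pos: [0.6833, -0.0108, 0.1479]
tool_rot: [180.0, -0.1, 0.1]
force: [0.1, 0.0, -0.9]
grip_width: 0.0024
grasp_force: 0.0
```

Emit:
arm_command(series="-12 23 0 0 255;-12 23 0 0 255;0 15 0 0 255;0 0 0 0 255;0 0 0 0 255")

```text
time_s: 10.53
tool_pos: [0.6606, -0.0712, 0.1474]
tool_rot: [-180.0, -0.1, -0.1]
force: [-0.3, 1.1, -0.1]
grip_width: 0.0004
grasp_force: 0.0
```

```bash
python3 - <<'E'
from h import *
for n in("scene","top"): cv2.imwrite(f"pics/{n}3.png",cams.read_camera(n))
a=cv2.imread("pics/scene3.png")[100:290,145:360];b=cv2.imread("pics/top3.png")[100:300,160:400]
cv2.imwrite("pics/s3.png",np.hstack([cv2.resize(a,(400,354)),cv2.resize(b,(400,354))]))
E
```

```text
(no output)
```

View pics/s3.png

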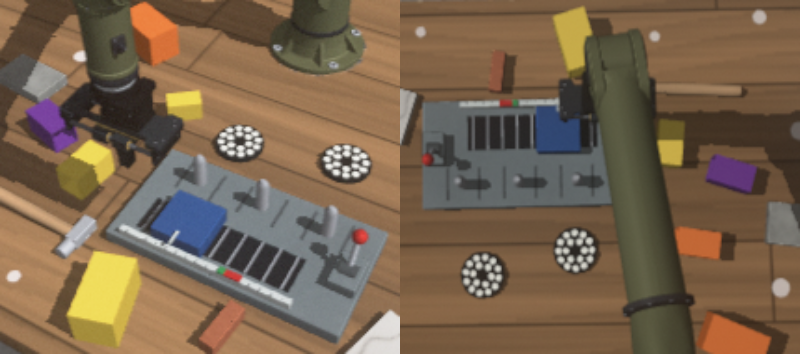

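The offcut lies on the bench at left-crop (220,325) and the slide's path is clear. Pushing the slide most of the way first.

Emit:
arm_command(series="-20 0 30 0 255;0 0 35 0 255;0 0 30 0 255;0 0 10 0 255;0 0 0 0 255;0 -15 0 0 255;0 -12 0 0 255;0 -8 0 0 255;0 -8 0 0 255;0 -8 0 0 255;0 -8 0 0 255;0 -8 0 0 255;0 -8 0 0 255;0 -8 0 0 255;0 -8 0 0 255;0 -6 0 0 255;0 -4 0 0 255;0 0 0 0 255;0 0 0 0 255")

```text
time_s: 12.22
tool_pos: [0.6409, 0.0257, 0.0439]
tool_rot: [179.6, -0.1, -0.1]
force: [-1.8, -7.6, 5.9]
grip_width: 0.0005
grasp_force: 4.6
```

```bash
cat > vent.py <<'E'
from h import *
o=telemetry.get_obs();print(o["tool_pos"].round(4),o["force"].round(1))
for n in("scene",):
    im=cams.read_camera(n);cv2.imwrite(f"pics/v_{n}_{o['time_s']:.1f}.png",im)
    # sample the rail: green band profile along y, and index line along y
    g=im.astype(float)
    f=lambda x,y,z:cv2.getRectSubPix(im,(1,1),tuple(map(float,proj(n,(x,y,z)))))[0,0].astype(float)
    ys=np.arange(-.02,.2,.0005)
    a=np.array([f(.705,y,.049) for y in ys]); green=a[:,1]-(a[:,0]+a[:,2])/2; red=a[:,2]-(a[:,0]+a[:,1])/2
    w=np.clip(green-15,0,None); print("green y",(w*ys).sum()/w.sum(), "edges",ys[green>green.max()/2][[0,-1]],"red",ys[red>red.max()/2][[0,-1]])
    for x in(.67,.68,.685,.69):
        b=np.array([f(x,y,.065) for y in ys]).mean(1); m=ys<.18
        k=b[m]; k=cv2.GaussianBlur(k[None],(0,0),2)[0]; d=k-cv2.GaussianBlur(k[None],(0,0),14)[0]
        w=np.array([f(x,y,.065)[2] for y in ys]); i=w[m].argmax(); s=slice(max(i-12,0),i+13); q=np.clip(w[s]-np.median(w[s]),0,None); print(x,"index y",(q*ys[s]).sum()/q.sum(),w.max())
E
python3 vent.py
```

```text
[0.6409 0.0257 0.0439] [-1.8 -7.6  5.9]
green y 0.12913392461197354 edges [0.124 0.134] red [0.1365 0.166 ]
0.67 index y 0.1704396984924625 147.0
0.68 index y 0.0830521653543308 196.0
0.685 index y 0.08281716417910458 201.0
0.69 index y 0.08309574468085114 190.0
```

Emit:
arm_command(series="0 -6 0 0 255;0 -6 0 0 255;0 -6 0 0 255;0 -6 0 0 255;0 -6 0 0 255;0 -5 0 0 255;0 -3 0 0 255;0 0 0 0 255;0 0 0 0 255;0 0 0 0 255")

```text
time_s: 13.1
tool_pos: [0.6406, 0.0637, 0.0439]
tool_rot: [179.6, -0.1, -0.1]
force: [-1.7, -7.2, 6.8]
grip_width: 0.0001
grasp_force: 4.9
```

```bash
python3 vent.py; python3 - <<'E'
from h import *
a=cams.read_camera("scene")
b=cams.read_camera("top"); cv2.imwrite("pics/s4.png",np.hstack([cv2.resize(a[225:265,240:290],(400,320),interpolation=cv2.INTER_CUBIC),cv2.resize(b[145:185,205:255],(400,320),interpolation=cv2.INTER_CUBIC)]))
E
```

```text
[0.6406 0.0637 0.0439] [-1.7 -7.2  6.8]
green y 0.12909862283429602 edges [0.124 0.134] red [0.1365 0.166 ]
0.67 index y 0.0057993197278911795 89.0
0.68 index y 0.12064864864864877 190.0
0.685 index y 0.12097803617571072 199.0
0.69 index y 0.12140206185567023 204.0
```

View pics/s4.png

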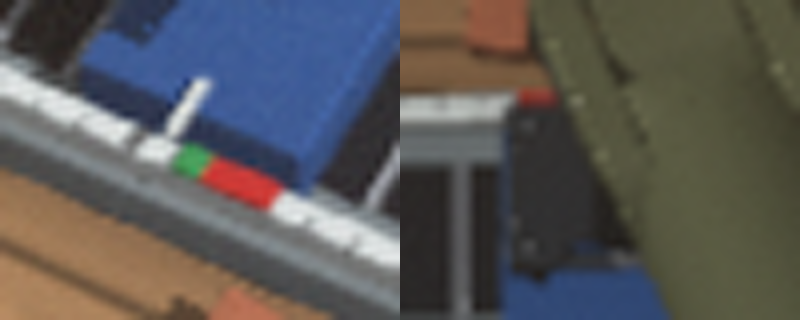

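The index line, at left-crop (180,120), stands about 8 mm right of the green centre at (193,160). I'll move it 6 mm and then check unobstructed.

Emit:
arm_command(series="0 -2 0 0 255;0 -2 0 0 255;0 -2 0 0 255;0 0 0 0 255;0 0 0 0 255;0 0 0 0 255;0 10 0 0 255;0 20 0 0 255;0 30 0 0 255;0 40 0 0 255;0 40 0 0 255;0 40 0 0 255;0 0 0 0 255;0 0 0 0 255")

```text
time_s: 14.42
tool_pos: [0.6401, -0.1101, 0.0421]
tool_rot: [179.9, -0.0, -0.3]
force: [-0.3, 0.3, 0.3]
grip_width: 0.0005
grasp_force: 0.0
```

```bash
python3 vent.py; python3 - <<'E'
from h import *
im=cams.read_camera("top");cv2.imwrite("pics/top5.png",im)
f=lambda x,y,z:cv2.getRectSubPix(im,(1,1),tuple(map(float,proj("top",(x,y,z)))))[0,0].astype(float)
ys=np.arange(-.02,.2,.0005)
for x in (.698,.701,.704):
    a=np.array([f(x,y,.049) for y in ys]);g=a[:,1]-(a[:,0]+a[:,2])/2;r=a[:,2]-(a[:,0]+a[:,1])/2
    w=np.clip(g-10,0,None);print("green",(w*ys).sum()/w.sum(),g.max(),"red",ys[r>r.max()/2][[0,-1]])
for x in(.675,.68,.685,.69):
    w=np.array([f(x,y,.065)[2] for y in ys]);m=(ys>.09)&(ys<.16);q=np.clip(w[m]-np.median(w[m])-15,0,None);print(x,(q*ys[m]).sum()/q.sum(),w[m].max())
E
```

```text
[ 0.6401 -0.1101  0.0421] [-0.3  0.3  0.3]
green y 0.12915898617511534 edges [0.124 0.134] red [0.1365 0.166 ]
0.67 index y 0.006030973451327455 149.0
0.68 index y 0.12646741344195533 205.0
0.685 index y 0.12679929577464802 194.0
0.69 index y 0.127060049019608 191.0
green 0.12854017857142871 30.0 red [0.139  0.1665]
green 0.12888225538971823 34.5 red [0.139  0.1665]
green 0.12890346083788723 32.5 red [0.1395 0.1665]
0.675 0.12992523364485994 79.0
0.68 0.13006478209658437 140.0
0.685 0.13003248136315243 151.0
0.69 0.12984097035040446 152.0
```

The index is inside the green in both views (−2.4 mm in scene, +1.2 mm in top), so I'll leave it. Next cup_c: retract upward, open, and re-check the cups' positions.

Emit:
arm_command(series="0 0 -40 0 0;0 0 -40 0 0;0 0 -40 0 0;-35 0 -10 0 0;-35 0 0 0 0;-35 0 0 0 0;-35 0 0 0 0;-20 0 0 0 0;0 0 0 0.05 0;0 0 0 0.05 0;0 0 0 0 0")

```text
time_s: 15.43
tool_pos: [0.48, -0.1037, 0.1722]
tool_rot: [179.9, -0.1, -5.5]
force: [0.5, -0.8, 0.4]
grip_width: 0.0656
grasp_force: 0.0
```

```bash
cat > cups.py <<'E'
from h import *
np.set_printoptions(precision=3,suppress=True)
o=telemetry.get_obs();print(o["tool_pos"],o["tool_rot"],o["qpos"].round(),o["grip_width"])
for n in("top","scene"):
    im=cams.read_camera(n);cv2.imwrite(f"pics/c_{n}_{o['time_s']:.1f}.png",im)
    for c in("orange","yellow"):
        for b in blobs(im,c,60):
            r=cv2.minAreaRect(b); print(n,c,np.array(r[0]).round(),cv2.contourArea(b),np.round(onplane(n,r[0],.056)[:2],3),[onplane(n,p,.056)[:2].tolist() for p in cv2.boxPoints(r)] if 0 else "")
E
python3 cups.py
```

```text
[ 0.48  -0.104  0.172] [179.936  -0.053  -5.531] [ 49.   2. -40. 106.   1.  72. -87.] 0.06562176906347891
top orange [360. 293.] 839.5 [ 0.192 -0.344] 
top orange [338. 237.] 386.0 [ 0.395 -0.273] 
top yellow [322. 180.] 307.5 [ 0.609 -0.219] 
top yellow [266. 123.] 683.5 [ 0.832 -0.012] 
scene orange [212. 151.] 437.5 [ 0.42  -0.258] 
scene yellow [201. 259.] 1369.0 [ 0.845 -0.008] 
scene yellow [191. 190.] 572.5 [ 0.629 -0.204] 
scene yellow [243. 157.] 241.0 [ 0.388 -0.133] 
scene yellow [172.  47.] 270.0 [-0.201 -0.947]
```

Neither cup has moved. Going over cup_c's closed end and descending.

Emit:
arm_command(series="24.7 25.8 0 0 0;24.7 25.8 0 0 0;24.7 25.8 0 0 0;24.6 26 0 0 0;0 0 35 0 0;0 0 35 0 0;0 0 30 0 0;0 0 30 0 0;0 0 20 0 0;0 0 10 0 0;0 0 0 0 0;0 0 0 0 0", squeeze=3)

```text
time_s: 16.53
tool_pos: [0.5686, -0.2179, 0.0122]
tool_rot: [-180.0, -0.0, -5.6]
force: [0.4, 0.4, 0.2]
grip_width: 0.0869
grasp_force: 0.0
```

Emit:
arm_command(series="0 0 0 0 255;0 0 0 0 255;0 0 0 0 255;0 0 0 0 255;0 0 0 0 255;0 0 0 0 255;0 0 0 0 255;0 0 0 0 255;0 0 0 0 255", squeeze=3)

```text
time_s: 17.28
tool_pos: [0.5681, -0.2188, 0.0123]
tool_rot: [180.0, -0.0, -5.7]
force: [-1.6, 0.7, 4.0]
grip_width: 0.0561
grasp_force: 3.0
```

Gripped: the width of 56.1 mm confirms the cup. Lifting with a light grip so it can swing mouth-down.

Emit:
arm_command(series="0 0 -10 0 255;0 0 -15 0 255;0 0 -20 0 255;0 0 -25 0 255;0 0 -25 0 255;0 0 -25 0 255;0 0 -20 0 255;0 0 0 0 255;0 0 0 0 255;0 0 0 0 255;0 0 0 0 255")

```text
time_s: 18.2
tool_pos: [0.5667, -0.2184, 0.1501]
tool_rot: [-180.0, 0.2, -5.7]
force: [-0.9, -0.5, -1.2]
grip_width: 0.0556
grasp_force: 3.0
```

```bash
cat > pv.py <<'E'
import sys
from h import *
o=telemetry.get_obs();im=cams.read_camera("scene");u=proj("scene",o["tool_pos"]).astype(int)
x0,y0=max(u[0]-60,0),max(u[1]-60,0)
cv2.imwrite(f"pics/{sys.argv[1]}.png",cv2.resize(im[y0:y0+120,x0:x0+140],None,fx=4,fy=4,interpolation=cv2.INTER_CUBIC));print(x0,y0,o["grip_width"],o["tool_pos"])
E
python3 pv.py p1
```

```text
134 98 0.05564803925408246 [ 0.56672506 -0.21837304  0.15012147]
```

View pics/p1.png

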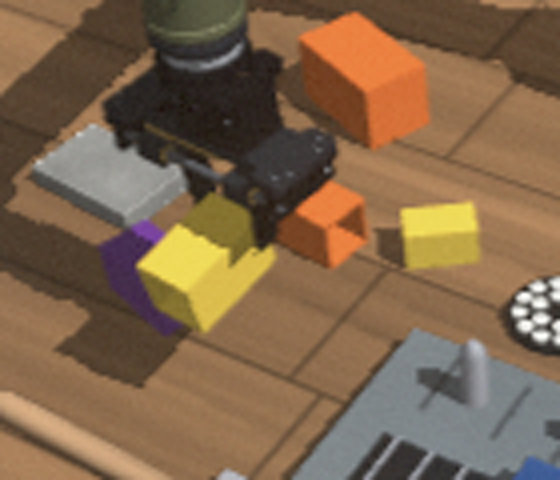

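The cup is held level at crop (190,270), because pad friction is just above the gravity torque. Abrupt upward starts followed by gentle stops should swing the mouth down, and I'll check that numerically.

Emit:
arm_command(series="0 0 -41 0 255;0 0 -41 0 255;0 0 -30 0 255;0 0 -20 0 255;0 0 -10 0 255;0 0 0 0 255;0 0 10 0 255;0 0 20 0 255;0 0 30 0 255;0 0 41 0 255;0 0 -41 0 255;0 0 -30 0 255;0 0 -20 0 255;0 0 -10 0 255;0 0 0 0 255;0 0 0 0 255")

```text
time_s: 19.58
tool_pos: [0.5675, -0.2186, 0.2919]
tool_rot: [-180.0, 0.1, -5.7]
force: [0.1, 0.1, -1.6]
grip_width: 0.0561
grasp_force: 3.0
```

```bash
cat > cy.py <<'E'
from h import *
np.set_printoptions(precision=3,suppress=True)
import sys
col=sys.argv[1]; a=np.array([float(v) for v in sys.argv[2:4]]) # unit axis dir (mouth) in xy
o=telemetry.get_obs(); P=o["tool_pos"]+[0,0,.019]; print("grasp",P,o["grip_width"])
s=np.array([-a[1],a[0],0]); a3=np.array([a[0],a[1],0]); d=np.array([0,0,-1.])
for n in("scene","top"):
    im=cams.read_camera(n); cv2.imwrite(f"pics/cy_{n}_{o['time_s']:.1f}.png",im)
    bs=sorted(blobs(im,col,20),key=lambda b:np.linalg.norm(b.reshape(-1,2).mean(0)-proj(n,P)))[:1]
    for b in bs: b=b.reshape(-1,2);print(n,"seen  ",b.min(0),b.max(0))
    for nm,ax,up in(("level",a3,-d),("45",(a3+d)/2**.5,(a3-d)/2**.5),("down",d,a3)):
        q=np.array([proj(n,P+k*ax+i*.028*s+j*.028*up) for k in(-.007,.088) for i in(-1,1) for j in(-1,1)]);print(n,nm,q.min(0).round(),q.max(0).round())
E
python3 cy.py yellow .995 -.1
```

```text
grasp [ 0.567 -0.219  0.311] 0.05613435737298332
scene seen   [175 113] [201 148]
scene level [158. 109.] [196. 146.]
scene 45 [164. 113.] [199. 151.]
scene down [173. 111.] [203. 150.]
top seen   [322 188] [333 194]
top level [323. 150.] [345. 185.]
top 45 [321. 157.] [344. 190.]
top down [320. 171.] [343. 193.]
```

The cup's extents now match the hanging, mouth-down prediction. Firming the grip and carrying it above peg0.

Emit:
arm_command(series="0 0 0 0 255;0 0 0 0 255;-2.4 -10.7 5 0 255;-5.4 -20 10 0 255;-5.4 -20 10 0 255;-5.4 -20 10 0 255;-5.4 -20 10 0 255;-5.4 -20 10 0 255;-5.4 -20 10 0 255;-5.4 -20 10 0 255;-5.4 -20 7 0 255;-5.4 -20 5 0 255;-4 -11 5 0 255;-2.4 -5 0 0 255;0 0 0 0 255;0 0 0 0 255", squeeze=8)

```text
time_s: 21.02
tool_pos: [0.5315, -0.0082, 0.2021]
tool_rot: [179.9, -0.0, -5.7]
force: [0.9, -0.4, -0.1]
grip_width: 0.0561
grasp_force: 8.0
```

```bash
python3 cy.py yellow .995 -.1; python3 pv.py p2
```

```text
grasp [ 0.531 -0.008  0.221] 0.05612164660729671
scene seen   [234 148] [265 183]
scene level [226. 145.] [260. 183.]
scene 45 [229. 150.] [263. 186.]
scene down [239. 147.] [264. 185.]
top seen   [294 238] [315 258]
top level [257. 168.] [277. 200.]
top 45 [257. 173.] [276. 204.]
top down [257. 187.] [275. 207.]
191 101 0.0557489469935365 [ 0.53171244 -0.00890998  0.20210679]
```

View pics/p2.png

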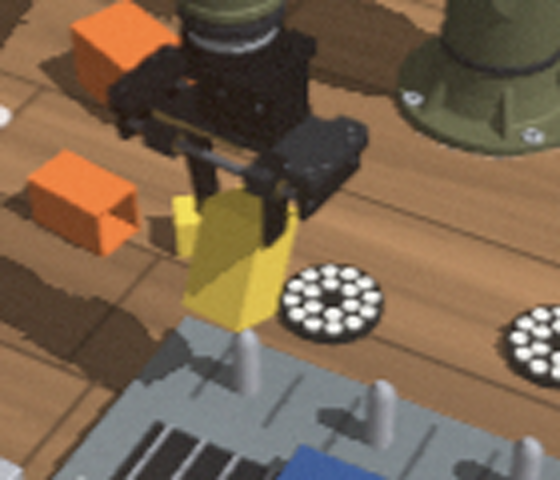

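The cup hangs mouth-down above peg0, rim at crop (230,315) and peg at (247,360). It tilts only a few degrees, so I'll lower it over the peg.

Emit:
arm_command(series="0 0 10 0 255;0 0 15 0 255;0 0 15 0 255;0 0 15 0 255;0 0 15 0 255;0 0 12 0 255;0 0 5 0 255;0 0 0 0 255;0 0 0 0 255")

```text
time_s: 21.92
tool_pos: [0.5318, -0.0079, 0.1147]
tool_rot: [-180.0, -0.0, -5.7]
force: [0.0, -0.5, 2.5]
grip_width: 0.0558
grasp_force: 8.0
```

Emit:
arm_command(series="0 0 4 0 255;0 0 4 0 255;0 0 4 0 255;0 0 3 0 255;0 0 2 0 255;0 0 0 0 255;0 0 0 0 255", squeeze=3)

```text
time_s: 22.5
tool_pos: [0.5305, -0.0071, 0.0971]
tool_rot: [-180.0, 0.1, -5.7]
force: [1.1, -0.2, 0.1]
grip_width: 0.0562
grasp_force: 3.0
```

Emit:
arm_command(series="0 0 2 0 255;0 0 2 0 255;0 0 0 0 0;0 0 0 0 0;0 0 0 0 0;0 0 0 0 0;0 0 -10 0 0;0 0 -30 0 0;0 0 -40 0 0;0 0 -40 0 0;-20 20 0 0 0;-20 30 0 -0.1 0;-20 35 0 -0.12 0;-20 35 0 -0.12 0;0 0 0 0 0;0 0 0 0 0")

```text
time_s: 23.83
tool_pos: [0.4567, -0.1141, 0.2147]
tool_rot: [179.9, -0.0, 11.0]
force: [0.8, 0.1, 0.1]
grip_width: 0.0872
grasp_force: 0.0
```

```bash
python3 cups.py; python3 - <<'E'
from h import *
for n in("scene","top"):
    q=np.array([proj(n,(.532+i*.028,-.0075+j*.028,z)) for i in(-1,1) for j in(-1,1) for z in(.03,.125)]);print(n,q.min(0).round(),q.max(0).round())
    im=cams.read_camera(n)
    for b in blobs(im,"yellow",60): b=b.reshape(-1,2);print(b.min(0),b.max(0))
E
```

```text
[ 0.457 -0.114  0.215] [179.916  -0.017  10.997] [ 50.  -3. -38. 105.  -2.  77. -66.] 0.08721077310229954
top orange [360. 293.] 837.5 [ 0.192 -0.344] 
top orange [338. 237.] 358.0 [ 0.394 -0.274] 
top yellow [266. 202.] 200.0 [ 0.526 -0.009] 
top yellow [266. 123.] 684.5 [ 0.832 -0.012] 
scene orange [212. 151.] 427.5 [ 0.421 -0.257] 
scene orange [231. 125.] 241.5 [ 0.242 -0.281] 
scene yellow [201. 259.] 1367.0 [ 0.845 -0.008] 
scene yellow [253. 185.] 529.5 [ 0.503 -0.022] 
scene yellow [243. 156.] 243.0 [ 0.388 -0.133] 
scene yellow [172.  47.] 266.5 [-0.2   -0.946] 
scene [241. 170.] [264. 205.]
[181 235] [220 286]
[242 169] [264 202]
[234 149] [253 164]
[158  40] [187  53]
top [258. 191.] [274. 209.]
[259 195] [273 210]
[252 104] [279 143]
```

Cup_c's extents agree with a standing cup on peg0. Now cup_a: turn the tool to its axis (83°).

Emit:
arm_command(series="0 0 0 -0.114 0;0 0 0 -0.114 0;0 0 0 -0.114 0;0 0 0 -0.114 0;0 0 0 -0.114 0;0 0 0 -0.114 0;0 0 0 -0.114 0;0 0 0 -0.114 0;0 0 0 -0.114 0;0 0 0 -0.114 0;0 0 0 -0.114 0;0 0 0 0 0;0 0 0 0 0")

```text
time_s: 25.12
tool_pos: [0.4577, -0.1111, 0.2138]
tool_rot: [-180.0, 0.0, 83.1]
force: [0.8, 0.1, 0.1]
grip_width: 0.0873
grasp_force: 0.0
```

```bash
cat > go.py <<'E'
import sys
from h import *
o=telemetry.get_obs();p=np.radians(o["tool_rot"][2]);d=(np.array([float(v) for v in sys.argv[1:4]])-o["tool_pos"])*1000
print(o["tool_pos"].round(4),o["tool_rot"].round(1),o["qpos"].round(),"tool shift",np.round([d@[np.cos(p),np.sin(p),0],d@[np.sin(p),-np.cos(p),0],-d[2]],1))
E
python3 go.py .3905 -.318 .012; python3 cups.py | grep orange
```

```text
[ 0.4577 -0.1111  0.2138] [-180.     0.    83.1] [ 48.  -3. -36. 105.  -2.  77.   6.] tool shift [-213.5  -41.7  201.8]
top orange [360. 293.] 839.5 [ 0.192 -0.344] 
top orange [338. 237.] 362.5 [ 0.395 -0.271] 
scene orange [212. 151.] 429.0 [ 0.421 -0.257] 
scene orange [236. 126.] 95.0 [ 0.241 -0.259]
```

Emit:
arm_command(series="-30.5 -6 0 0 0;-30.5 -6 0 0 0;-30.5 -6 0 0 0;-30.5 -6 0 0 0;-30.5 -6 0 0 0;-30.5 -6 0 0 0;-30.5 -5.7 0 0 0;0 0 40 0 0;0 0 40 0 0;0 0 40 0 0;0 0 40 0 0;0 0 25 0 0;0 0 12 0 0;0 0 4.8 0 0;0 0 0 0 0;0 0 0 0 0", squeeze=3)

```text
time_s: 26.55
tool_pos: [0.3916, -0.3201, 0.0137]
tool_rot: [179.9, 0.1, 83.1]
force: [0.3, -0.0, 0.1]
grip_width: 0.087
grasp_force: 0.0
```

Emit:
arm_command(series="0 0 0 0 255;0 0 0 0 255;0 0 0 0 255;0 0 0 0 255;0 0 0 0 255;0 0 0 0 255;0 0 0 0 255;0 0 0 0 255;0 0 0 0 255")

```text
time_s: 27.3
tool_pos: [0.3904, -0.3194, 0.0124]
tool_rot: [-180.0, 0.0, 83.1]
force: [-0.8, 0.7, 2.4]
grip_width: 0.0564
grasp_force: 3.0
```

Gripped at 56.4 mm. Gentle lift first, then the same swing-down jerks.

Emit:
arm_command(series="0 0 -10 0 255;0 0 -20 0 255;0 0 -30 0 255;0 0 -30 0 255;0 0 -30 0 255;0 0 -18 0 255;0 0 0 0 255;0 0 -41 0 255;0 0 -41 0 255;0 0 -30 0 255;0 0 -20 0 255;0 0 -10 0 255;0 0 0 0 255;0 0 10 0 255;0 0 20 0 255;0 0 30 0 255;0 0 41 0 255;0 0 -41 0 255;0 0 -30 0 255;0 0 -20 0 255")

```text
time_s: 28.97
tool_pos: [0.3877, -0.3171, 0.2775]
tool_rot: [-179.5, -0.3, 83.1]
force: [0.8, -0.7, 1.2]
grip_width: 0.0333
grasp_force: 0.0
```

Emit:
arm_command(series="0 0 -10 0 255;0 0 0 0 255;0 0 0 0 255", squeeze=8)

```text
time_s: 29.22
tool_pos: [0.3901, -0.3189, 0.2904]
tool_rot: [-179.9, -0.0, 83.2]
force: [0.1, 0.3, -0.5]
grip_width: 0.0065
grasp_force: 0.0
```

```bash
python3 cy.py orange .12 .993; python3 go.py .532 .1245 .295
```

```text
grasp [ 0.39  -0.319  0.309] 0.006527300087213729
scene seen   [209 101] [250 150]
scene level [186.  75.] [219. 105.]
scene 45 [184.  77.] [218. 113.]
scene down [182.  78.] [208. 113.]
top seen   [313 255] [340 283]
top level [337. 224.] [373. 246.]
top 45 [338. 225.] [375. 247.]
top down [352. 227.] [378. 247.]
[ 0.3897 -0.3187  0.29  ] [-1.798e+02 -1.000e-01  8.310e+01] [ 59.  -0. -23.  94.  -0.  86.  30.] tool shift [457.   88.4  -5. ]
```

The orange cup slipped out, so I need to find it.

```bash
python3 cups.py | grep -E "orange|yellow"; python3 - <<'E'
from h import *
a=cams.read_camera("scene")[85:215,150:300];b=cams.read_camera("top")[170:310,220:400]
cv2.imwrite("pics/s6.png",np.hstack([cv2.resize(a,(400,400),interpolation=cv2.INTER_CUBIC),cv2.resize(b,(400,400),interpolation=cv2.INTER_CUBIC)]))
E
```

```text
top orange [344. 286.] 150.0 [ 0.218 -0.288] 
top orange [326. 269.] 419.0 [ 0.28  -0.226] 
top yellow [305. 248.] 219.0 [ 0.354 -0.15 ] 
top yellow [266. 202.] 207.5 [ 0.526 -0.009] 
top yellow [266. 123.] 683.0 [ 0.832 -0.012] 
scene orange [230. 125.] 1085.0 [ 0.247 -0.285] 
scene yellow [201. 260.] 1367.0 [ 0.845 -0.008] 
scene yellow [253. 185.] 521.0 [ 0.503 -0.022] 
scene yellow [244. 156.] 245.0 [ 0.388 -0.133] 
scene yellow [168.  46.] 183.5 [-0.196 -0.971]
```

View pics/s6.png

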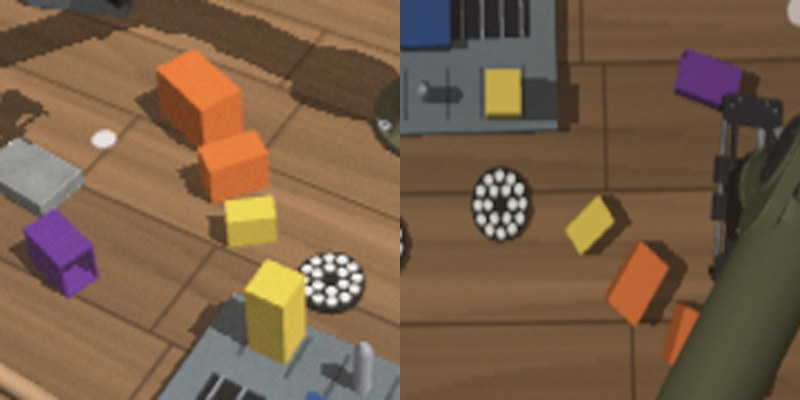

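```bash
python3 - <<'E'
from h import *
np.set_printoptions(precision=3,suppress=True)
im=cams.read_camera("top")
for b in blobs(im,"orange",60):
    r=cv2.minAreaRect(b); print(r)
    q=np.array([onplane("top",p,.056)[:2] for p in cv2.boxPoints(r)]);print(q,np.linalg.norm(q,axis=1),np.linalg.norm(q[1]-q[0]),np.linalg.norm(q[2]-q[1]))
im=cams.read_camera("scene")
h=cv2.cvtColor(im,cv2.COLOR_BGR2HSV)
for X in [(.28,-.226,.056)]: print(proj("scene",X))
for y in range(132,164,2): print(y,[int(v) for v in im[y,220:256,2]])
E
```

```text
((345.4780578613281, 286.8102111816406), (10.166854858398438, 21.017196655273438), 19.98310661315918)
[[ 0.185 -0.262]
 [ 0.256 -0.291]
 [ 0.243 -0.325]
 [ 0.173 -0.296]] [0.321 0.387 0.406 0.343] 0.07588498620534817 0.036551024774584794
((326.20947265625, 268.5067443847656), (17.437145233154297, 26.388214111328125), 35.53767395019531)
[[ 0.261 -0.171]
 [ 0.338 -0.23 ]
 [ 0.3   -0.28 ]
 [ 0.224 -0.222]] [0.312 0.408 0.411 0.315] 0.09678989588285768 0.06292433023620861
[237.625 133.748]
132 [86, 85, 93, 105, 154, 169, 216, 232, 232, 232, 232, 231, 232, 231, 232, 234, 232, 232, 232, 233, 233, 232, 233, 234, 232, 232, 233, 235, 220, 160, 117, 137, 144, 149, 148, 146]
134 [157, 149, 146, 142, 177, 223, 232, 233, 233, 233, 234, 232, 233, 232, 235, 232, 233, 233, 233, 231, 232, 234, 233, 233, 231, 232, 231, 232, 233, 229, 187, 157, 159, 157, 154, 153]
136 [169, 169, 166, 165, 134, 141, 217, 232, 233, 232, 232, 232, 232, 232, 233, 233, 233, 231, 233, 232, 233, 232, 229, 224, 223, 212, 205, 205, 205, 202, 183, 158, 154, 155, 156, 156]
138 [161, 128, 107, 111, 110, 118, 127, 211, 233, 233, 23
[... 1599 characters left out ...]
, 158, 161, 159, 159, 156, 121, 92, 91, 91, 92, 92, 147, 223, 236, 237, 236, 236, 232, 229, 223, 220, 221, 218, 211, 205, 197, 200, 199, 197, 195, 174, 152, 152]
158 [157, 155, 153, 150, 153, 155, 157, 159, 121, 91, 91, 91, 92, 92, 105, 169, 193, 191, 188, 191, 188, 191, 186, 189, 188, 190, 190, 192, 190, 189, 188, 191, 188, 171, 153, 150]
160 [117, 135, 150, 159, 157, 156, 152, 152, 115, 86, 89, 91, 92, 91, 92, 163, 188, 187, 191, 190, 190, 192, 187, 193, 187, 193, 189, 185, 192, 189, 189, 191, 189, 180, 159, 150]
162 [135, 134, 128, 117, 110, 114, 132, 149, 153, 115, 89, 85, 85, 87, 89, 146, 183, 189, 190, 190, 189, 186, 189, 189, 190, 189, 187, 191, 187, 189, 188, 191, 190, 182, 162, 161]
```

Cup_a now lies at about (0.28,-0.226) with its axis along -37.5°, seen at left-crop (235,165) and top px (326,268). Its outer end is at r≈0.41, just inside the arm's reach, so I'll try to take that end and drag it outward.

Emit:
arm_command(series="0 0 0 -0.115 0;0 0 0 -0.115 0;0 0 0 -0.115 0;0 0 0 -0.115 0;0 0 0 -0.115 0;0 0 0 -0.115 0;0 0 0 -0.115 0;0 0 0 -0.115 0;0 0 0 -0.117 0;0 0 0 0 0;0 0 0 0 0;0 0 0 0 0")

```text
time_s: 30.62
tool_pos: [0.3904, -0.3191, 0.2921]
tool_rot: [-180.0, -0.0, 142.4]
force: [-0.6, -0.0, 0.8]
grip_width: 0.0727
grasp_force: 0.0
```

```bash
python3 go.py .335 -.267 .10; python3 go.py .313 -.25 .015
```

```text
[ 0.3904 -0.3191  0.2921] [-180.    -0.   142.4] [ 59.  -0. -23.  94.  -0.  86.  89.] tool shift [ 75.7   7.5 192.1]
[ 0.3904 -0.3191  0.2921] [-180.    -0.   142.4] [ 59.  -0. -23.  94.  -0.  86.  89.] tool shift [103.5   7.5 277.1]
```

Emit:
arm_command(series="25 2.5 20 0 0;25 2.5 40 0 0;25 2.5 40 0 0;0 0 40 0 0;0 0 40 0 0;0 0 12 0 0;0 0 0 0 0;0 0 0 0 0;10 0 0 0 0;10 0 0 0 0;8 0 0 0 0;0 0 0 0 0;0 0 0 0 0")

```text
time_s: 31.7
tool_pos: [0.3174, -0.255, 0.1104]
tool_rot: [-179.9, 0.1, 142.5]
force: [-0.7, 0.4, 0.5]
grip_width: 0.0869
grasp_force: 0.0
```

```bash
python3 go.py .313 -.25 .015
```

```text
[ 0.3174 -0.255   0.1104] [-1.799e+02  1.000e-01  1.425e+02] [ 60.  -7. -23. 121.  -3.  65.  91.] tool shift [ 6.5  1.3 95.4]
```

Emit:
arm_command(series="3 1 20 0 0;3 0 20 0 0;0 0 20 0 0;0 0 15 0 0;0 0 8 0 0;0 0 7 0 0;0 0 0 0 0;0 0 0 0 0")

```text
time_s: 32.37
tool_pos: [0.3137, -0.2506, 0.02]
tool_rot: [-180.0, 0.0, 142.6]
force: [0.0, 0.6, 0.4]
grip_width: 0.087
grasp_force: 0.0
```

```bash
python3 go.py .313 -.25 .015; python3 cups.py | grep orange
```

```text
[ 0.3137 -0.2506  0.02  ] [-180.     0.   142.6] [ 59.  -0. -24. 127.  -0.  53.  88.] tool shift [0.9 0.1 5. ]
top orange [368. 296.] 451.0 [ 0.18  -0.374] 
top orange [323. 273.] 197.5 [ 0.265 -0.212] 
scene orange [240. 141.] 198.0 [ 0.318 -0.193]
```

Emit:
arm_command(series="0 0 0 0 255;0 0 0 0 255;0 0 0 0 255;0 0 0 0 255;0 0 0 0 255;0 0 0 0 255;0 0 0 0 255;0 0 0 0 255;0 0 -1 0 255;-5 0 0 0 255;-10 0 0 0 255;-15 0 0 0 255;-15 0 0 0 255;-15 0 0 0 255;-15 0 0 0 255;-10 0 0 0 255;-5 0 0 0 255;0 0 0 0 255", squeeze=15)

```text
time_s: 33.97
tool_pos: [0.3858, -0.3055, 0.0204]
tool_rot: [180.0, 0.0, 142.6]
force: [0.5, -0.5, -2.8]
grip_width: 0.056
grasp_force: 15.0
```

```bash
python3 go.py .313 -.25 .015; python3 cups.py | grep orange
```

```text
[ 0.3858 -0.3055  0.0204] [180.    0.  142.6] [ 57.  11. -24. 116.   5.  54.  83.] tool shift [91.5 -0.1  5.4]
top orange [374. 298.] 217.0 [ 0.172 -0.393] 
top orange [337. 252.] 256.0 [ 0.339 -0.268] 
scene orange [224. 130.] 917.5 [ 0.287 -0.29 ]
```

Dragged into reach. I'll lift it and turn the held end towards the scene camera to see whether it is the closed end or the mouth.

Emit:
arm_command(series="0 0 -20 0 255;0 0 -30 0 255;0 0 -30 0 255;0 0 -20 0 255;-20 0 0 -0.12 255;-20 0 0 -0.12 255;0 0 0 -0.12 255;0 0 0 -0.12 255;0 0 0 -0.12 255;0 0 0 -0.12 255;0 0 0 -0.12 255;0 0 0 -0.12 255;0 0 0 0 255;0 0 0 0 255")

```text
time_s: 35.23
tool_pos: [0.4171, -0.3269, 0.1204]
tool_rot: [180.0, -0.1, -162.6]
force: [-0.2, 0.4, -1.3]
grip_width: 0.0559
grasp_force: 15.0
```

```bash
python3 go.py .313 -.25 .015; cat > face.py <<'E'
from h import *
o=telemetry.get_obs();p=np.radians(o["tool_rot"][2]);P=o["tool_pos"]+[0,0,.019-.011]
u=np.array([-np.cos(p),-np.sin(p),0]);s=np.array([-u[1],u[0],0])
im=cams.read_camera("scene");cv2.imwrite("pics/face.png",im)
for v in np.linspace(.030,-.030,9):
    print([tuple(int(c) for c in cv2.getRectSubPix(im,(1,1),tuple(map(float,proj("scene",P+.008*u+w*s+[0,0,v]))))[0,0][[1,2]]) for w in np.linspace(-.03,.03,9)])
E
python3 face.py
```

```text
[ 0.4171 -0.3269  0.1204] [ 1.800e+02 -1.000e-01 -1.626e+02] [ 61.   9. -28. 105.   5.  67. 139.] tool shift [ 76.4 104.5 105.4]
[(45, 66), (65, 119), (63, 119), (66, 121), (68, 123), (68, 124), (66, 122), (67, 122), (36, 54)]
[(45, 70), (59, 109), (59, 105), (57, 105), (60, 108), (66, 121), (65, 122), (62, 112), (37, 55)]
[(46, 72), (61, 109), (57, 103), (58, 103), (63, 116), (65, 120), (66, 122), (65, 118), (42, 61)]
[(151, 176), (64, 110), (57, 103), (59, 110), (67, 122), (66, 121), (66, 123), (69, 126), (75, 138)]
[(168, 195), (59, 105), (58, 104), (67, 121), (67, 124), (67, 123), (68, 123), (73, 137), (95, 184)]
[(110, 154), (58, 105), (62, 113), (66, 123), (66, 123), (70, 124), (65, 122), (78, 147), (101, 191)]
[(78, 132), (74, 139), (76, 140), (66, 122), (67, 123), (67, 123), (67, 124), (84, 153), (103, 188)]
[(81, 147), (118, 222), (118, 218), (90, 168), (98, 182), (112, 212), (87, 164), (85, 163), (107, 168)]
[(77, 122), (80, 134), (83, 132), (80, 132), (84, 140), (99, 158), (108, 164), (107, 160), (112, 150)]
```

```bash
python3 - <<'E'
from h import *
o=telemetry.get_obs();im=cv2.imread("pics/face.png");u=proj("scene",o["tool_pos"]).astype(int);print(u)
c=im[u[1]-30:u[1]+30,u[0]-35:u[0]+35].astype(float);c=np.clip((c/255)**.6*255,0,255).astype(np.uint8)
cv2.imwrite("pics/f2.png",cv2.resize(c,None,fx=10,fy=10,interpolation=cv2.INTER_CUBIC))
E
```

```text
[195 132]
```

View pics/f2.png

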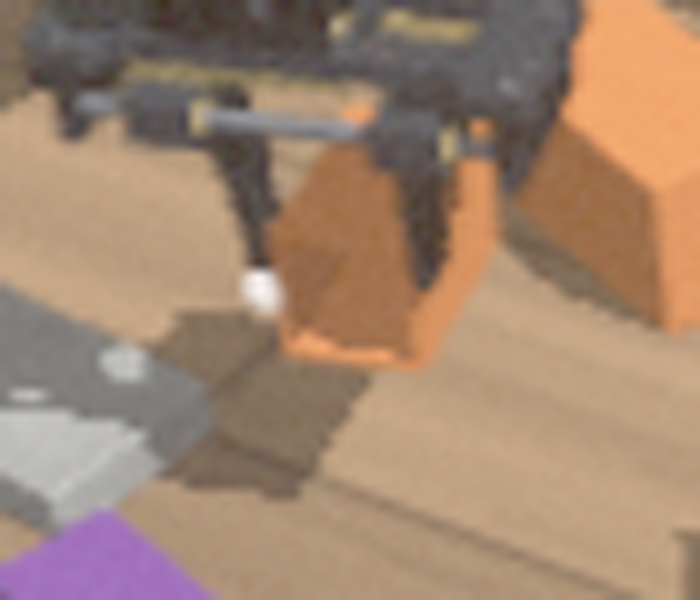

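The held end shows a cavity with a lit floor at crop (345,345), so it is the mouth. I'll lay the cup down with the closed end pointing left and within reach, then regrip at that end.

Emit:
arm_command(series="0 0 0 0.12 255;0 0 0 0.12 255;0 0 0 0.12 255;0 0 0 0.12 255;0 0 0 0.12 255;0 0 0 0.12 255;0 0 0 0.12 255;0 0 0 0.12 255;0 0 0 0.12 255;0 0 0 0.12 255;0 0 0 0.12 255;0 0 0 0.12 255;0 0 0 0.12 255;0 0 0 0.12 255;0 0 0 0.12 255;0 0 0 0.074 255;0 0 0 0 255;0 0 0 0 255")

```text
time_s: 36.78
tool_pos: [0.4177, -0.3272, 0.1205]
tool_rot: [-180.0, 0.0, 90.2]
force: [-0.4, 0.2, -1.5]
grip_width: 0.0558
grasp_force: 15.0
```

```bash
python3 go.py .50 -.26 .020
```

```text
[ 0.4177 -0.3272  0.1205] [-180.     0.    90.2] [ 54.   8. -20. 106.   3.  67.  33.] tool shift [ 66.8  82.6 100.5]
```

Moving, laying it down (bottom at TCP 0.020) and releasing.

Emit:
arm_command(series="22 27 0 0 255;22 27 0 0 255;22.8 28.6 0 0 255;0 0 0 0 255;0 0 30 0 255;0 0 30 0 255;0 0 20 0 255;0 0 12 0 255;0 0 7 0 255;0 0 1.5 0 255;0 0 0 0 255;0 0 0 0 0;0 0 0 0 0;0 0 0 0 0;0 0 0 0 0;0 0 0 0 0;0 0 -20 0 0;0 0 -40 0 0;0 0 -40 0 0;0 0 -20 0 0")

```text
time_s: 38.45
tool_pos: [0.5024, -0.2609, 0.145]
tool_rot: [179.7, 0.2, 90.2]
force: [0.4, 0.4, 1.3]
grip_width: 0.0866
grasp_force: 0.0
```

Emit:
arm_command(series="0 40 0 0 0;0 40 0 0 0;-20 40 0 0 0;-20 20 0 0 0;0 0 0 0 0;0 0 0 0 0")

```text
time_s: 38.95
tool_pos: [0.6376, -0.2993, 0.1385]
tool_rot: [-179.9, -0.0, 90.1]
force: [-1.2, 0.8, 0.9]
grip_width: 0.087
grasp_force: 0.0
```

```bash
python3 go.py .50 -.18 .012; python3 - <<'E'
from h import *
np.set_printoptions(precision=3,suppress=True)
for n in("top","scene"):
    im=cams.read_camera(n);cv2.imwrite(f"pics/r_{n}.png",im)
    for b in blobs(im,"orange",60):
        r=cv2.minAreaRect(b);q=np.array([onplane(n,p,.056)[:2] for p in cv2.boxPoints(r)]);print(n,np.round(r[0]),cv2.contourArea(b),q.tolist() if n=="top" else "")
    q=np.array([proj(n,(.5+i*.028,y,z)) for i in(-1,1) for y in(-.268,-.173) for z in(0,.056)]);print(n,"pred",q.min(0),q.max(0))
E
```

```text
[ 0.6376 -0.2993  0.1385] [-179.9   -0.    90.1] [ 39.  29. -23.  78.  11.  75.  16.] tool shift [ 119.5 -137.3  126.5]
top [372. 298.] 259.5 [[0.1457724503261778, -0.34914251376450406], [0.21889243731656632, -0.37732698718423324], [0.20201868994980865, -0.4264255235182041], [0.1291369441172779, -0.39801795587142297]]
top [322. 210.] 386.5 [[0.52594704488567, -0.1695895946077646], [0.5245900594396665, -0.2664257302408167], [0.4685873132258142, -0.2644226834155554], [0.4698704415244671, -0.16801639679334648]]
top pred [308.313 201.086] [335.932 217.39 ]
scene [208. 172.] 506.0 
scene [224. 117.] 693.0 
scene pred [193.247 158.23 ] [224.011 186.183]
```

The cup lies as intended (x≈0.497, closed end y≈-0.1715). Regripping 9 mm from the closed end.

Emit:
arm_command(series="20 -23 0 0 0;20 -23 0 0 0;20 -23 0 0 0;20 -23 0 0 0;20 -23 0 0 0;19 -25.6 0 0 0;0 0 0 0 0;0 0 30 0 0;0 0 35 0 0;0 0 30 0 0;0 0 20 0 0;0 0 10 0 0;0 0 3 0 0;0 0 0 0 0;0 0 0 0 0", squeeze=3)

```text
time_s: 40.3
tool_pos: [0.4976, -0.1802, 0.0134]
tool_rot: [179.9, 0.1, 90.2]
force: [1.1, 0.3, 0.3]
grip_width: 0.0867
grasp_force: 0.0
```

Emit:
arm_command(series="0 0 0 0 255;0 0 0 0 255;0 0 0 0 255;0 0 0 0 255;0 0 0 0 255;0 0 0 0 255;0 0 0 0 255;0 0 0 0 255;0 0 -10 0 255;0 0 -20 0 255;0 0 -30 0 255;0 0 -30 0 255;0 0 -20 0 255;0 0 -10 0 255;0 0 0 0 255;0 0 0 0 255")

```text
time_s: 41.63
tool_pos: [0.4961, -0.1799, 0.1314]
tool_rot: [-179.9, 0.0, 90.2]
force: [0.2, -0.1, -2.4]
grip_width: 0.0557
grasp_force: 3.0
```

```bash
python3 cy.py orange 0 -1
```

```text
grasp [ 0.496 -0.18   0.15 ] 0.05572218790398997
scene seen   [201 141] [228 171]
scene level [189. 132.] [222. 162.]
scene 45 [193. 139.] [225. 168.]
scene down [204. 142.] [228. 176.]
top seen   [304 201] [307 216]
top level [312. 199.] [342. 216.]
top 45 [307. 199.] [337. 217.]
top down [304. 199.] [324. 217.]
```

It has already swung most of the way. One mild upward start should finish it.

Emit:
arm_command(series="0 0 -22 0 255;0 0 -22 0 255;0 0 -15 0 255;0 0 -10 0 255;0 0 -5 0 255;0 0 0 0 255;0 0 0 0 255;0 0 0 0 255")

```text
time_s: 42.4
tool_pos: [0.4958, -0.1796, 0.2044]
tool_rot: [-179.8, -0.0, 90.2]
force: [-0.7, -0.4, -1.5]
grip_width: 0.0564
grasp_force: 3.0
```

```bash
python3 cy.py orange 0 -1; python3 go.py .532 .1225 .202
```

```text
grasp [ 0.496 -0.18   0.223] 0.05637278058432099
scene seen   [198 107] [240 156]
scene level [185. 115.] [220. 146.]
scene 45 [190. 122.] [224. 153.]
scene down [201. 125.] [226. 161.]
top seen   [306 199] [309 215]
top level [314. 196.] [346. 215.]
top 45 [310. 197.] [340. 216.]
top down [306. 197.] [327. 216.]
[ 0.496  -0.1797  0.2047] [-179.9   -0.    90.2] [ 43.   5. -27.  99.   2.  76.  15.] tool shift [302.   37.    2.7]
```

It still tilts about 14° (mouth towards -y). I'll touch the rim to the clear bench and trail the hand in -y so the cup squares itself against the bench.

Emit:
arm_command(series="0 0 25 0 255;0 0 35 0 255;0 0 30 0 255;0 0 20 0 255;0 0 12 0 255;0 0 8 0 255;0 0 3 0 255;-4 0 1 0 255;-4 0 1 0 255;-4 0 1 0 255;-4 0 0.5 0 255;-4 0 0.5 0 255;-3 0 0.5 0 255;0 0 0.5 0 255;0 0 0.5 0 255;0 0 0 0 255;0 0 0 0 255")

```text
time_s: 43.92
tool_pos: [0.4974, -0.2027, 0.0679]
tool_rot: [179.9, 0.0, 90.2]
force: [1.5, 0.8, 4.3]
grip_width: 0.0557
grasp_force: 3.0
```

```bash
python3 cy.py orange 0 -1
```

```text
grasp [ 0.497 -0.203  0.087] 0.055671634036608235
scene seen   [199 153] [224 182]
scene level [186. 144.] [218. 173.]
scene 45 [191. 151.] [222. 178.]
scene down [200. 153.] [224. 186.]
top seen   [308 202] [312 217]
top level [316. 200.] [345. 217.]
top 45 [312. 200.] [340. 218.]
top down [309. 201.] [327. 218.]
```

The rim is flat on the bench (extents match "down", 4 N support). Firming the grip and carrying it over peg1.

Emit:
arm_command(series="0 0 0 0 255;0 0 0 0 255;0 0 -15 0 255;0 0 -30 0 255;0 0 -40 0 255;0 0 -40 0 255;0 0 -25 0 255;0 0 -12 0 255;10 1 0 0 255;20 2.5 0 0 255;35 4 0 0 255;40 5 0 0 255;40 5 0 0 255;40 5 0 0 255;40 5 0 0 255;40 4 0 0 255;30 2.5 0 0 255;20 1 0 0 255", squeeze=10)

```text
time_s: 45.52
tool_pos: [0.5278, 0.1174, 0.226]
tool_rot: [-179.7, -0.1, 90.5]
force: [0.4, 0.1, -1.2]
grip_width: 0.0557
grasp_force: 10.0
```

Emit:
arm_command(series="10 0.5 0 0 255;0 0 10 0 255;0 0 15 0 255;0 0 0 0 255;0 0 0 0 255")

```text
time_s: 45.93
tool_pos: [0.5299, 0.1197, 0.202]
tool_rot: [-179.7, 0.1, 90.0]
force: [0.2, 0.0, -1.1]
grip_width: 0.0554
grasp_force: 10.0
```

```bash
python3 cy.py orange 0 -1; python3 go.py .532 .1225 .097;  python3 cups.py | grep yellow
```

```text
grasp [0.53  0.12  0.221] 0.055352804911633406
scene seen   [271 163] [302 193]
scene level [258. 148.] [294. 183.]
scene 45 [260. 157.] [299. 189.]
scene down [275. 160.] [300. 198.]
top seen   [338 276] [382 310]
top level [225. 187.] [254. 206.]
top 45 [221. 188.] [253. 207.]
top down [219. 188.] [238. 208.]
[0.5312 0.1208 0.204 ] [-1.799e+02  1.000e-01  9.010e+01] [ 23.   9. -43.  97.   6.  77. -20.] tool shift [  1.7   0.8 107. ]
top yellow [305. 248.] 221.0 [ 0.354 -0.15 ] 
top yellow [266. 202.] 183.5 [ 0.526 -0.007] 
top yellow [266. 123.] 684.5 [ 0.832 -0.012] 
scene yellow [200. 260.] 1368.0 [ 0.846 -0.008] 
scene yellow [252. 186.] 493.0 [ 0.507 -0.024] 
scene yellow [244. 156.] 244.0 [ 0.388 -0.133] 
scene yellow [172.  47.] 278.0 [-0.202 -0.948]
```

The seen extent suggests the cup may have tilted a few degrees again, within what the peg tip allows. I'll enter 6 mm to the +y side, then square it on the plinth the same way.

Emit:
arm_command(series="4 0 10 0 255;4 0 15 0 255;0 0 15 0 255;0 0 15 0 255;0 0 15 0 255;0 0 10 0 255;0 0 3 0 255;0 0 0 0 255;0 0 0 0 255")

```text
time_s: 46.88
tool_pos: [0.5311, 0.1307, 0.1216]
tool_rot: [-180.0, -0.0, 90.2]
force: [-0.1, 0.2, -1.8]
grip_width: 0.0558
grasp_force: 10.0
```

```bash
python3 cy.py orange 0 -1 | grep -v top
```

```text
grasp [0.531 0.131 0.141] 0.055755203428684064
scene seen   [288 183] [304 200]
scene level [261. 168.] [296. 202.]
scene 45 [263. 177.] [300. 207.]
scene down [277. 179.] [301. 216.]
```

Emit:
arm_command(series="0 0 8 0 255;0 0 6 0 255;0 0 4 0 255;-2 0 2 0 255;-2 0 1 0 255;-2 0 1 0 255;-2 0 1 0 255;-1 0 1 0 255;0 0 0.5 0 255;0 0 0 0 255;0 0 0 0 255", squeeze=3)

```text
time_s: 47.9
tool_pos: [0.5313, 0.121, 0.097]
tool_rot: [180.0, 0.0, 90.2]
force: [-0.7, -1.4, -0.7]
grip_width: 0.0563
grasp_force: 3.0
```

```bash
python3 cy.py orange 0 -1 | grep -v top; python3 - <<'E'
from h import *
im=cams.read_camera("scene")
for b in blobs(im,"orange",10): b=b.reshape(-1,2);print(b.min(0),b.max(0))
E
```

```text
grasp [0.531 0.121 0.116] 0.0562888149450359
scene seen   [287 187] [301 205]
scene level [259. 173.] [293. 205.]
scene 45 [261. 181.] [297. 211.]
scene down [275. 183.] [298. 219.]
[287 187] [301 203]
[210 101] [240 134]
```

Emit:
arm_command(series="0 0 1 0 255;0 0 1 0 255;0 0 1 0 255;0 0 0 0 255;0 0 0 0 255")

```text
time_s: 48.47
tool_pos: [0.5313, 0.1213, 0.094]
tool_rot: [180.0, 0.0, 90.2]
force: [0.1, -0.8, 4.1]
grip_width: 0.0559
grasp_force: 3.0
```

Emit:
arm_command(series="0 0 0 0 0;0 0 0 0 0;0 0 0 0 0;0 0 0 0 0;0 0 0 0 0;0 0 -15 0 0;0 0 -35 0 0;0 0 -40 0 0;0 0 -40 0 0;30 -15 0 0 0;40 0 0 0 0;40 0 0 0 0;40 0 0 0 0;20 0 0 0 255;0 0 0 0 255")

```text
time_s: 49.72
tool_pos: [0.5129, 0.298, 0.2237]
tool_rot: [-179.9, -0.2, 90.7]
force: [-0.8, -0.0, 1.1]
grip_width: 0.0798
grasp_force: 0.0
```

```bash
python3 vent.py | tail -4; python3 - <<'E'
from h import *
o=telemetry.get_obs();print(o["tool_pos"],o["tool_rot"],o["qpos"].round())
for n in("scene","top"):
    im=cams.read_camera(n);cv2.imwrite(f"pics/z_{n}.png",im)
    for c,y in(("orange",.1225),("yellow",-.0075)):
        q=np.array([proj(n,(.532+i*.028,y+j*.028,z)) for i in(-1,1) for j in(-1,1) for z in(.03,.125)]);print(n,c,"pred",q.min(0).round(),q.max(0).round())
        for b in blobs(im,c,30): 
            b=b.reshape(-1,2)
            if np.linalg.norm(b.mean(0)-q.mean(0))<30: print("   seen",b.min(0),b.max(0),onplane(n,cv2.minAreaRect(b)[0],.125)[:2].round(3) if n=="top" else "")
E
```

```text
0.67 index y 0.0059344262295082184 151.0
0.68 index y 0.1265555555555557 207.0
0.685 index y 0.12677038626609458 199.0
0.69 index y 0.12707754629629645 194.0
[0.51401779 0.29449866 0.22349332] [-1.79904622e+02 -6.91338064e-02  9.05272761e+01] [  8.  16. -49.  89.  12.  81. -41.]
scene orange pred [275. 183.] [299. 219.]
   seen [277 184] [293 215] 
scene yellow pred [241. 170.] [264. 205.]
   seen [242 170] [263 202] 
top orange pred [222. 192.] [239. 210.]
top yellow pred [258. 191.] [274. 209.]
   seen [259 194] [273 209] [ 0.523 -0.008]
```

Emit:
arm_command(series="23 0 0 0 255;0 0 0 0 255;0 0 0 0 255;0 0 0 0 255;0 0 0 0 255;0 0 0 0 255;0 0 0 0 255;0 0 0 0 255;0 0 30 0 255;0 0 35 0 255;0 0 35 0 255;0 0 20 0 255;0 0 12 0 255;0 0 0 0 255;0 0 0 0 255")

```text
time_s: 51.12
tool_pos: [0.5156, 0.3145, 0.0922]
tool_rot: [-180.0, -0.0, 90.2]
force: [-0.9, 1.2, 0.7]
grip_width: 0.0008
grasp_force: 0.0
```

```bash
python3 - <<'E'
from h import *
o=telemetry.get_obs();print(o["tool_pos"],o["grip_width"])
H["orange"]=((3,150,40),(16,255,255));H["red"]=((0,130,60),(5,255,255))
im=cams.read_camera("top")
for b in blobs(im,"orange",60): r=cv2.boundingRect(b);print("top",r,onplane("top",cv2.minAreaRect(b)[0],.125)[:2].round(3))
im=cams.read_camera("scene")
for b in blobs(im,"orange",60): print("scene",cv2.boundingRect(b))
for b in blobs(im,"red",15): print("red",cv2.boundingRect(b))
print(im[186:222:3,284:304:3,2])
E
```

```text
[0.51563966 0.3144503  0.09220481] 0.0007616375042675262
top (337, 276, 46, 35) [ 0.199 -0.329]
top (226, 193, 16, 17) [0.526 0.108]
top (64, 140, 34, 29) [0.683 0.647]
scene (427, 310, 24, 62)
scene (272, 183, 23, 34)
scene (208, 101, 34, 35)
red (423, 309, 89, 75)
red (265, 245, 10, 6)
red (335, 223, 8, 8)
red (485, 0, 9, 5)
[[132 126 136 153 157 161 169]
 [128 131 131 126 121 155 155]
 [129 130 129 115  95 146 113]
 [238 233 119 115  80  81  88]
 [152 227 116 117  81  78  81]
 [128 191 115 107  86  78  80]
 [125 197 116 100  73  79  86]
 [127 195 114  85  73  66  73]
 [128 203 108  73  70  70  73]
 [126 208  76  72  64  73  74]
 [127  94  74  65  70  69  72]
 [ 60  73  71 115 127  70  73]]
```

The orange cup sits about 12 mm towards -y of peg1, within the 22 mm limit. Before throwing the lever, I'll check that it's upright by comparing its corner pixels with the upright prediction at that offset.

```bash
python3 - <<'E'
from h import *
H["orange"]=((3,150,40),(16,255,255))
im=cams.read_camera("scene")
for c,y in(("orange",.110),("yellow",-.0085)):
    print(c,"pred top",[proj("scene",(.53+i*.028,y+j*.028,.125)).round().astype(int).tolist() for i,j in((-1,-1),(1,-1),(1,1),(-1,1))],"bot",[proj("scene",(.53+i*.028,y+j*.028,.03)).round().astype(int).tolist() for i,j in((1,-1),(1,1),(-1,1))])
    p=proj("scene",(.53,y,.08))
    b=min(blobs(im,c,60),key=lambda b:np.linalg.norm(b.reshape(-1,2).mean(0)-p))
    print(cv2.approxPolyDP(b,1.6,True).reshape(-1,2).tolist())
E
```

```text
orange pred top [[280, 182], [272, 193], [288, 199], [295, 188]] bot [[272, 211], [287, 218], [294, 206]]
[[280, 183], [272, 192], [272, 209], [286, 216], [292, 206], [294, 188]]
yellow pred top [[249, 170], [241, 180], [255, 186], [264, 175]] bot [[242, 199], [256, 205], [264, 194]]
[[250, 170], [242, 178], [244, 197], [256, 202], [263, 193], [263, 175]]
```

All corners match an upright cup to within 2 px. Throwing the lever.

Emit:
arm_command(series="0 0 0 0 255;-1 10 0 0 255;0 12 0 0 255;0 12 0 0 255;0 12 0 0 255;0 12 0 0 255;0 12 0 0 255;0 10 0 0 255;0 8 0 0 255;0 6 0 0 255;0 4 0 0 255;0 0 0 0 255;0 0 0 0 255")

```text
time_s: 52.35
tool_pos: [0.6135, 0.3133, 0.0913]
tool_rot: [-180.0, 0.0, 90.2]
force: [0.7, -0.3, -0.7]
grip_width: 0.0008
grasp_force: 0.0
```

```bash
cat > ball.py <<'E'
from h import *
o=telemetry.get_obs();print(o["tool_pos"],o["force"])
print({a:proj("scene",(.605+.065*np.sin(a-.5),.3175,.052+.065*np.cos(a-.5))).round(1).tolist() for a in(0,.5,.85,1.)})
im=cams.read_camera("scene")
for b in blobs(im,"red",8): 
    c,_=cv2.minEnclosingCircle(b)
    if 325<c[0]<360: print("ball",c)
E
python3 ball.py
```

```text
[0.61352512 0.31326979 0.0913334 ] [ 0.66432084 -0.26271665 -0.66431599]
{0: [338.5, 226.9], 0.5: [335.0, 232.6], 0.85: [332.0, 238.9], 1.0: [330.7, 241.8]}
```

Emit:
arm_command(series="0 3 0 0 255;0 3 0 0 255;0 3 0 0 255;0 0 0 0 255;0 0 0 0 255")

```text
time_s: 52.82
tool_pos: [0.6164, 0.314, 0.0913]
tool_rot: [-179.4, 0.2, 90.4]
force: [-12.7, -3.2, 6.3]
grip_width: 0.0005
grasp_force: 7.1
```

```bash
sed -i 's/325<c/300<c/' ball.py; python3 ball.py
```

```text
[0.61637096 0.31396769 0.09125117] [-12.69611255  -3.23673211   6.26772846]
{0: [338.5, 226.9], 0.5: [335.0, 232.6], 0.85: [332.0, 238.9], 1.0: [330.7, 241.8]}
```

The force rise shows the end stop. Backing off, retreating and verifying.

Emit:
arm_command(series="0 -10 0 0 255;0 -25 0 0 255;0 -35 0 0 255;0 -20 -20 0 255;0 0 -40 0 255;0 0 -40 0 255;0 -20 -40 0 255;0 0 -10 0 255;0 0 0 0 255;0 0 0 0 255;0 0 0 0 255;0 0 0 0 255")

```text
time_s: 53.87
tool_pos: [0.5136, 0.3122, 0.2369]
tool_rot: [-179.8, 0.1, 90.2]
force: [0.3, 0.1, 1.1]
grip_width: 0.0007
grasp_force: 0.0
```

```bash
python3 ball.py; python3 vent.py | tail -2; python3 - <<'E'
from h import *
H["orange"]=((3,150,40),(16,255,255));im=cams.read_camera("scene")
for c in("orange","yellow"): print(c,[cv2.boundingRect(b) for b in blobs(im,c,60)])
p=im[225:250,320:345].astype(int);m=(p[...,2]>90)&(p[...,1]<60);print(np.argwhere(m).mean(0)+[225,320] if m.any() else None,m.sum())
E
```

```text
[0.51357339 0.31220159 0.23688108] [0.32429818 0.07499446 1.08524576]
{0: [338.5, 226.9], 0.5: [335.0, 232.6], 0.85: [332.0, 238.9], 1.0: [330.7, 241.8]}
ball (330.68182373046875, 241.68182373046875)
0.685 index y 0.12678348214285728 199.0
0.69 index y 0.1270373493975905 194.0
orange [(432, 312, 18, 34), (272, 183, 23, 34), (208, 101, 34, 35)]
yellow [(181, 235, 40, 52), (242, 170, 22, 33), (234, 149, 20, 16), (158, 40, 30, 15)]
[242.375 329.   ] 24
```

The ball is at (330.7,241.7), which matches the fully-over prediction. The cups and the index have not changed, so I'm handing in.

```bash
python3 -c "
from cell import env
print(env.sign_off())"
```

```text
the job is handed in; nothing more can be done
None
```

I handed the job in at about 54 s: the offcut is on the bench, both cups present (orange and yellow; there was no white one) stand upside down on pegs, the index line is in the green band, and the fan lever is fully over; the sign-off returned no verdict. On the way I dropped the orange cup and picked it up again, and it sits about 12 mm off its peg axis, within the 22 mm limit.

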